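Get the repair-bench load ready: sort ratchet clamps, pack the oil cans

ROBOT

A 7-joint arm with a two-finger parallel gripper is mounted at the origin on the work surface. World frame = base frame: x ahead of the robot, y to its left, z up, the work surface at z = 0. Lengths are in m, angles in rad, forces in N, time in s.
With the tool pointing down it reaches from about 0.4 to 0.85 m from the base axis. Payload 4.5 kg.
Tool frame: the origin (TCP) lies on the centre line of the jaws, within the pads' length; the fingertips stand 25 mm ahead of it and the grasp point (between the pads) lies 6 mm ahead of it; z points along the fingers, y is the direction in which the jaws open and shut (so a half turn about z gives the same grasp; the last joint's range is limited). The gripper opens to 88 mm and grips with 3 to 60 N. Pads are 18 mm wide; open, the fingers measure 123 mm over their backs; the gripper's body (75 mm by 187 mm) begins 45 mm behind the grasp point.
Start: joints at [1.349, 0.689, -0.195, 1.565, 0.157, 0.902, -0.215], TCP at [0.158, -0.605, 0.264] pointing down, gripper open.
Joint ranges: [-3.01, 3.01], [-0.46, 2.08], [-1.47, 1.51], [0.13, 2.56], [-1, 4.14], [0.04, 2.09], [-2.66, 2.66]. Speed limits (rad/s): [2.57, 2.57, 3.14, 3.14, 3.14, 3.14, 3.14].

INTERFACE

Orientations are given as a unit quaternion [x, y, z, w].
In Python, from plant import r, eyes gives the robot as it stands.
- The arm moves only by the tool servo_tool, never from a script. Its argument "deltas" is a list of rows, each an object of numbers: "dx", "dy", "dz": the shift along the tool's x, y, z in units of 60 mm (1.0 is 60 mm); "ax", "ay", "az": the turn, a rotation vector about the tool's x, y, z in units of 6 degrees (1.0 is 6 degrees); "hand": the finger opening in mm, from 0 to 88.1. A call has 1 to 10 rows; each row is the pose to reach, as a shift and turn from the pose commanded when the call began, along the tool's axes at that moment; what a row does not reach only later rows make up. A row lasts 1/8 s, in which the tool goes at most 62.5 mm and 10.7 degrees, less where a joint would pass 70% of its speed; a pose out of reach is approached as far as the arm can. A call with a gripper value outside its range is refused whole. The fingers move at their own pace and stop on an object; "newtons" is the grip in N (left out, the last holds). Time passes only in rows, so rows that repeat a pose let the fingers close. It gives the time, the measured TCP pose, the force and the opening at its end, in the units of the state.
- r.get_state(): the state, without advancing time (a new reading comes with each control period).
- eyes.snapshot(name): name is "scene" or "side" or "wrist"; returns (picture, depth): 400x640x3 uint8, red, green, blue; 400x640 float32, m along the optical axis (not along the pixel's ray), 0 where there is no reading.
- eyes.camera_model(name): a dict with "fx", "fy", "cx", "cy" (pixels), "k1" (the pictures are not rectified: a ray, as slopes to the right and down, at radius r is drawn at 1 + k1 r^2 times it, then the intrinsics apply), "pose" (4x4, takes a point from camera to world coordinates). Camera axes: x right, y up, looking along -z (the intrinsics and any distortion apply to the point x, -y, -z); pixel columns grow to the right and rows downward; lengths in m; the calibration is good to about 2 mm. A picture is of the moment at which its call begins: read the wrist's pose just before it. camera_model takes no time and is no camera call; for the wrist camera it gives the pose at the moment of the call.
- r.finish_job(): hands the job in, once; it reports no verdict.
The state is a dict: "clock": time; "q": joint angles; "qd": joint speeds; "joint_torque": joint torques, N m; "tool_pos": TCP position; "eef_rot": TCP orientation; "contact_force": force on the tool from outside, world axes, zero at the start; "moment": the same for the moment, N m; "opening": opening from 0.0 (shut) to 1.0 (fully open).
Only numpy, scipy, OpenCV 4.12 (cv2) and the standard library are available. Lean on these libraries where they do the work, as an engineer would, in place of code of your own. Each camera call takes 0.05 s, during which the arm holds its last target.

TASK

Make ready the load for the repair bench: lay every hand clamp that is ratcheted shut flat in the slatted wooden crate to be freed, and every one that is open flat in the shallow metal sale tray, in a single layer and without working the jaws. Stand all the oil cans from the cardboard flat upright on the bottom of the round pail, packed in a ring round the can in the middle, each close beside another along the wall, starting from the one already there. Tip no can over, and leave the jar and the roll of tape where they are.

Things in the scene. Friction and masses are not known exactly. Their poses are not given: they have to be found in the camera images.
- clamp1_hub (a point): ratchet hand clamp (scissor clamp of dark steel, 168 mm long, 0.2 kg) lying flat: centre of its pivot block, 18 mm over its underside. The block (30 mm along x, 34 mm along y, 36 mm high, top 18 mm above this point) has flat sides: grip it across y. x points to the rubber-tipped jaws (end at x = +68 mm), the two handles end at x = -100 mm; z up
- clamp1_jaw (a joint): jaw angle (rad) of this clamp: about 0 when ratcheted shut (the jaws meet), 0.30 to 0.38 when open (jaws some 20 to 25 mm apart, handles spread); the ratchet is stiff and holds it (0.8 N m)
- clamp2_hub (a point): as clamp1_hub, another clamp of the same make. Jaws and handles are bars 16 mm high (a thin curved ratchet bar between the handles: 23 mm), at least 5 mm clear of a 15 mm wide finger centred on the block's side
- clamp2_jaw (a joint): as clamp1_jaw, for this clamp
- clamp3_hub (a point): as clamp1_hub. Any of these clamps reaches from y = -24 to +37 mm when shut, from y = -41 to +59 mm when open
- clamp3_jaw (a joint): as clamp1_jaw, for this clamp
- clamp4_hub (a point): as clamp1_hub. At the start the clamps lie in a row on the bare bench, about 115 mm apart, jaws towards the robot
- clamp4_jaw (a joint): as clamp1_jaw, for this clamp
- clamp5_hub (a point): as clamp1_hub
- clamp5_jaw (a joint): as clamp1_jaw, for this clamp
- can0_mid (a point): a spray can of penetrating oil: grey cylinder 50 mm in diameter and 80 mm high with a plain black cap on top, 26 mm in diameter, from 80 to 120 mm above the foot; grip it by the cap. This point is on the axis 60 mm above the foot (half-way up), z is the can's axis. 0.13 kg. This one already stands in the middle of the pail; it is loose and stays there.
- can1_mid (a point): as can0_mid; this one already stands in the pail against the wall, it is loose and stays there. It shows where the ring of cans begins.
- can2_mid (a point): as can0_mid; a can to be packed, standing at the start in the cardboard flat (floor 3 mm thick, rim 22 mm high, cans 66 mm apart or more)
- can3_mid (a point): as can0_mid; a can to be packed, standing at the start in the cardboard flat (floor 3 mm thick, rim 22 mm high, cans 66 mm apart or more)
- can4_mid (a point): as can0_mid; a can to be packed, standing at the start in the cardboard flat (floor 3 mm thick, rim 22 mm high, cans 66 mm apart or more)
- can5_mid (a point): as can0_mid; a can to be packed, standing at the start in the cardboard flat (floor 3 mm thick, rim 22 mm high, cans 66 mm apart or more)
- can6_mid (a point): as can0_mid; a can to be packed, standing at the start in the cardboard flat (floor 3 mm thick, rim 22 mm high, cans 66 mm apart or more)
- crate: the repair crate: slatted wooden box with walls 50 mm high and 8 mm thick, 200 x 200 mm inside, floor 5 mm thick; origin under its centre, x and y along its walls, z up. Fixed.
- tray: the sale tray: shallow sheet-metal tray with a rim 22 mm high and 3 mm thick, 200 x 200 mm inside, floor 5 mm thick; origin under its centre, x and y along its walls. Fixed.
- pail: round steel pail, inside diameter 164 mm, 70 mm high, wall 3 mm, floor 5 mm thick; origin under its centre. Fixed. Seven cans fill it: one in the middle and six round it, evenly spaced, with about 3 mm to spare each way.
- carton: cardboard flat that holds the spare cans, 144 (x) x 212 (y) mm, rim 22 mm high, floor 3 mm thick; origin under its centre. Fixed.
- tape: bystander: roll of tape, 90 mm across, 25 mm high; origin under its centre
- jar: bystander: small jar, 56 mm across, 70 mm high; origin under its centre
Mind the look-alikes: they are no part of the job. What is shaped like the part that bears can4_mid but blue or green is not meant.

How it is judged:
By the outcome, as a careful person would: the job done as asked, in the order asked, and still so for the second after the job is handed in, with the robot touching nothing.
Of clamp1, clamp2, clamp3, clamp4, clamp5 only 3 to 5 are there at a start; the rules pass over those that are not, and their reading is None.
Of can2, can3, can4, can5, can6 only 3 to 5 are there at a start; the rules pass over those that are not, and their reading is None.
At some moment in a run one of clamp1, clamp2, clamp3, clamp4, clamp5 may be knocked a few centimetres aside while the robot is not near it.
It also fails if it takes over 210 s, if anything falls off the work surface, if the arm or the gripper's body presses on something with over 40 N, if the wrist force passes 120 N, or if a joint passes its speed limit or range.

## Working session

There is one attempt and no reset: what is moved stays moved. The work goes in short steps, Python scripts to look and compute and a tool call to move; the robot and the scene stay as the last step left them, time stands still between calls to the robot, and variables do not carry over. Pictures are saved under pics/ and viewed, and the job is handed in when it is done.

Besides the shell and the picture viewer there is one more tool, called after ">>>" as a command line: name --argument value ..., lists and objects as JSON in quotes. servo_tool: Moves the arm, as the interface text tells. Its arguments: {"type":"object","properties":{"deltas":{"type":"array","items":{"type":"object","properties":{"dx":{"type":"number"},"dy":{"type":"number"},"dz":{"type":"number"},"ax":{"type":"number"},"ay":{"type":"number"},"az":{"type":"number"},"hand":{"type":"number"}}}},"newtons":{"type":"number"}},"required":["deltas"]}

```bash
ls; mkdir -p pics; cat > h.py <<'E'
import numpy as np,cv2,json
from plant import r,eyes
def snap(n,tag):
    m=eyes.camera_model(n);p,d=eyes.snapshot(n)
    cv2.imwrite(f'pics/{tag}.png',p[:,:,::-1]);np.savez(f'pics/{tag}.npz',p=p,d=d,**{k:np.array(v) for k,v in m.items()})
    return p,d,m
def load(tag):
    return dict(np.load(f'pics/{tag}.npz'))
def cloud(L):
    d=L['d'];h,w=d.shape
    u,v=np.meshgrid(np.arange(w),np.arange(h))
    xd=(u-L['cx'])/L['fx'];yd=(v-L['cy'])/L['fy'];x,y=xd.copy(),yd.copy()
    for _ in range(8):
        f=1+L['k1']*(x*x+y*y);x=xd/f;y=yd/f
    P=np.stack([x*d,-y*d,-d,np.ones_like(d)],-1)@L['pose'].T
    P[d==0]=np.nan
    return P[...,:3]
E
python3 - <<'E'
from h import *
for n in('scene','side','wrist'):
    p,d,m=snap(n,n+'0');print(n,{k:np.round(v,3).tolist() for k,v in m.items()})
s=r.get_state();print(s)
E
```

```text
pics
scene {'fx': 507.14, 'fy': 507.14, 'cx': 316.816, 'cy': 200.105, 'k1': 0.037, 'pose': [[-0.235, -0.524, 0.819, 1.823], [0.972, -0.114, 0.205, 0.311], [-0.014, 0.844, 0.536, 0.933], [0.0, 0.0, 0.0, 1.0]]}
side {'fx': 369.809, 'fy': 369.809, 'cx': 318.339, 'cy': 203.353, 'k1': 0.008, 'pose': [[-0.997, 0.049, -0.061, 0.429], [-0.078, -0.721, 0.688, 0.66], [-0.01, 0.691, 0.723, 0.74], [0.0, 0.0, 0.0, 1.0]]}
wrist {'fx': 347.58, 'fy': 347.58, 'cx': 319.961, 'cy': 197.699, 'k1': -0.031, 'pose': [[0.253, 0.92, 0.3, 0.236], [-0.967, 0.242, 0.076, -0.584], [-0.003, -0.309, 0.951, 0.383], [0.0, 0.0, 0.0, 1.0]]}
{'clock': 0.15, 'q': array([ 1.34880305,  0.68977297, -0.19451987,  1.56608402,  0.15729705,
        0.9024808 , -0.21508871]), 'qd': array([-4.80361601e-05, -2.59413222e-03, -9.73016303e-04, -4.43765885e-03,
       -4.17291179e-04,  5.47015456e-04, -7.60860727e-04]), 'joint_torque': array([-1.10617395e-03, -5.27863491e+01, -1.26872554e+00, -1.53586954e+01,
       -5.25594049e-02,  3.87414271e-03,  1.18717858e-04]), 'tool_pos': array([ 0.15798971, -0.60425513,  0.26311112]), 'eef_rot': array([ 9.91827903e-01,  1.27581151e-01, -1.36442604e-04, -6.64600965e-04]), 'contact_force': array([ 0.07269245,  0.22998837, -0.12778494]), 'moment': array([0.00956281, 0.01547136, 0.02838693]), 'opening': 1.0017468315883595}
```

View pics/scene0.png

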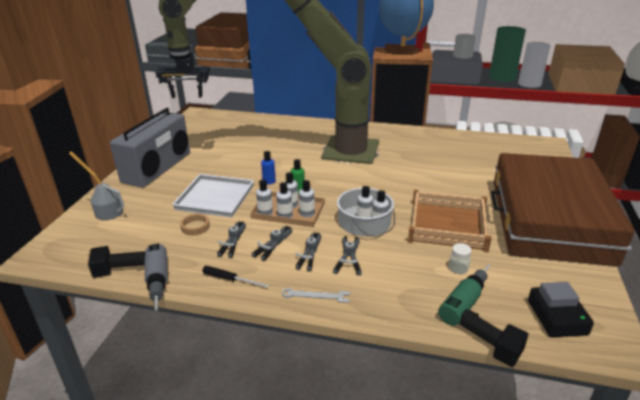

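View pics/side0.png

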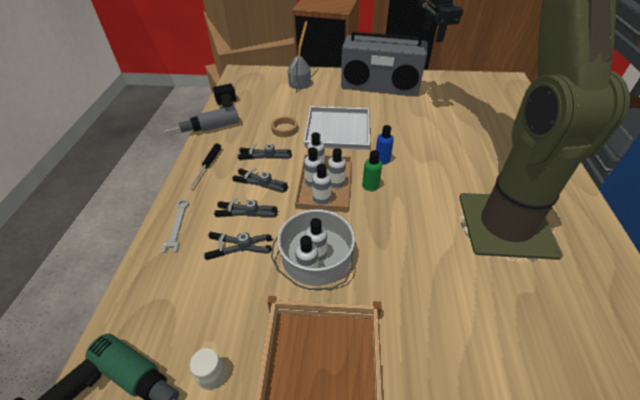

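View pics/wrist0.png

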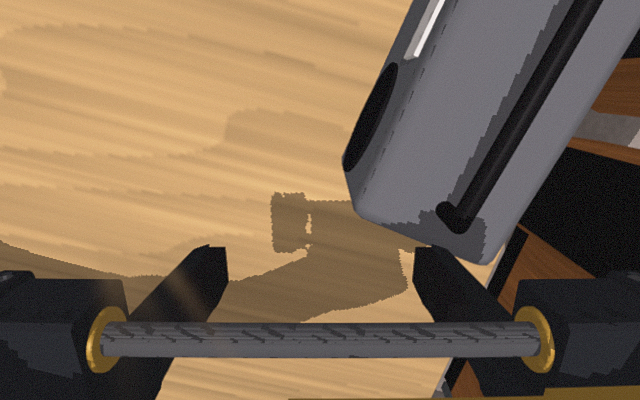

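```bash
python3 - <<'E'
from h import *
L=load('side0');P=cloud(L)
p=L['p'][90:320,190:400,::-1]
cv2.imwrite('pics/side0c.png',cv2.resize(p,None,fx=3.5,fy=2.6,interpolation=cv2.INTER_CUBIC)[:600,:800])
# ortho from side+scene
S=1000;W,H=800,600 # 1px=1.4mm ; 
x0,x1=0.35,0.85; 
img=np.zeros((600,800,3),np.uint8);zb=np.full((600,800),-1.)
for t in('scene0','side0'):
    L=load(t);Q=cloud(L)
    m=np.isfinite(Q[...,0]);q=Q[m];c=L['p'][m]
    print(t,'table z',np.median(q[(abs(q[:,2])<.01)][:,2]))
E
```

```text
scene0 table z 0.0009220359797335043
side0 table z 0.00019006377894109638
```

View pics/side0c.png

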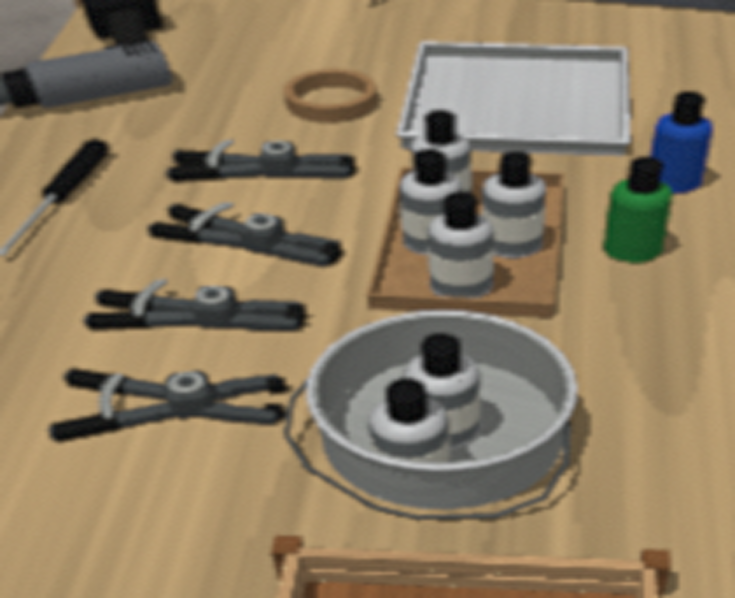

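```bash
cat >> h.py <<'E'
from scipy.spatial.transform import Rotation as R
def move(tgts, yaw=None):
    """tgts: list of (x,y,z[,yaw of tool x axis in rad]) ; prints deltas in tool frame"""
    s=r.get_state();p=s['tool_pos'];R0=R.from_quat(s['eef_rot'])
    print('now',np.round(p,4),'yaw %.3f'%cyaw(s),'F',np.round(s['contact_force'],1),'op %.1fmm'%(s['opening']*88.1),'t %.1f'%s['clock'])
    for t in tgts:
        d=R0.inv().apply(np.array(t[:3])-p)/0.06
        o='dx %.3f dy %.3f dz %.3f'%tuple(d)
        if len(t)>3:
            Rt=tool(t[3]);rv=np.degrees((R0.inv()*Rt).as_rotvec())/6
            o+=' ax %.3f ay %.3f az %.3f'%tuple(rv)
        print(o)
def tool(yaw): # x axis at yaw, z down
    return R.from_matrix(np.array([[np.cos(yaw),np.sin(yaw),0],[np.sin(yaw),-np.cos(yaw),0],[0,0,-1.]]))
def cyaw(s):
    x=R.from_quat(s['eef_rot']).apply([1,0,0]);return np.arctan2(x[1],x[0])
E
python3 - <<'E'
from h import *
for t in('scene0','side0'):
    L=load(t);Q=cloud(L);c=L['p'].astype(int)
    m=np.isfinite(Q[...,0])&(Q[...,0]>.3)&(Q[...,0]<.95)&(abs(Q[...,1])<.6)
    dark=(c.max(-1)<60)&m&(Q[...,2]>.09)&(Q[...,2]<.14)
    n,l,st,ce=cv2.connectedComponentsWithStats(dark.astype(np.uint8))
    for i in range(1,n):
        if st[i,4]>8:
            q=Q[l==i];tz=np.percentile(q[:,2],95);tp=q[q[:,2]>tz-.006]
            print(t,np.round(ce[i]),st[i,4],np.round(tp.mean(0),3),np.round((q.min(0)+q.max(0))/2,3))
L=load('side0');Q=cloud(L)
for u,v in [(309,110),(369,110),(304,144),(369,146),(297,207),(351,207),(302,160),(351,160),(281,245),(354,245),(317,213),(317,280),(272,305),(380,306),(265,153),(264,178),(252,207),(243,240),(285,126),(206,360)]:
    print((u,v),np.round(Q[v,u],3))
E
```

```text
scene0 [267. 156.] 33 [ 0.319 -0.246  0.121] [ 0.322 -0.244  0.111]
scene0 [297. 165.] 38 [ 0.359 -0.125  0.121] [ 0.359 -0.125  0.109]
scene0 [286. 182.] 99 [ 0.488 -0.123  0.123] [ 0.487 -0.124  0.111]
scene0 [506. 196.] 120 [0.446 0.551 0.117] [0.418 0.55  0.105]
scene0 [263. 185.] 49 [ 0.517 -0.194  0.122] [ 0.517 -0.193  0.113]
scene0 [306. 185.] 54 [ 0.493 -0.06   0.123] [ 0.492 -0.059  0.112]
scene0 [365. 191.] 57 [0.491 0.131 0.124] [0.492 0.13  0.115]
scene0 [381. 196.] 55 [0.509 0.18  0.125] [0.509 0.181 0.114]
scene0 [513. 224.] 38 [0.557 0.557 0.115] [0.558 0.558 0.105]
side0 [386. 132.] 85 [ 0.31  -0.242  0.119] [ 0.311 -0.242  0.106]
side0 [315. 139.] 83 [ 0.512 -0.189  0.122] [ 0.511 -0.19   0.11 ]
side0 [313. 154.] 99 [ 0.513 -0.121  0.122] [ 0.512 -0.122  0.11 ]
side0 [337. 155.] 99 [ 0.448 -0.122  0.122] [ 0.448 -0.123  0.11 ]
side0 [374. 157.] 109 [ 0.348 -0.123  0.118] [ 0.348 -0.125  0.106]
side0 [321. 170.] 113 [ 0.484 -0.055  0.122] [ 0.484 -0.056  0.11 ]
side0 [315. 226.] 152 [0.484 0.134 0.125] [0.484 0.132 0.112]
side0 [306. 244.] 157 [0.5   0.184 0.124] [0.499 0.183 0.112]
(309, 110) [ 0.559 -0.475  0.023]
(369, 110) [ 0.345 -0.527 -0.002]
(304, 144) [ 0.56  -0.306  0.002]
(369, 146) [ 0.349 -0.311  0.   ]
(297, 207) [ 0.548 -0.018  0.008]
(351, 207) [ 0.402 -0.037 -0.001]
(302, 160) [ 0.558 -0.228 -0.001]
(351, 160) [ 0.406 -0.236  0.   ]
(281, 245) [0.565 0.141 0.046]
(354, 245) [ 0.392  0.093 -0.   ]
(317, 213) [0.488 0.051 0.065]
(317, 280) [0.475 0.216 0.025]
(272, 305) [0.561 0.296 0.048]
(380, 306) [0.34  0.283 0.05 ]
(265, 153) [ 0.672 -0.226  0.022]
(264, 178) [ 0.649 -0.094  0.039]
(252, 207) [0.662 0.014 0.034]
(243, 240) [0.66  0.127 0.039]
(285, 126) [ 0.637 -0.406 -0.001]
(206, 360) [0.657 0.422 0.069]
```

```bash
python3 - <<'E'
from h import *
move([(0.42,-0.45,0.44,0),(0.6,-0.05,0.45,0)])
E
```

```text
now [ 0.158  -0.6043  0.2631] yaw 0.256 F [ 0.1  0.2 -0.1] op 88.3mm t 0.1
dx 4.875 dy -1.386 dz -2.947 ax -0.013 ay 0.003 az 2.443
dx 9.465 dy -7.077 dz -3.106 ax -0.013 ay 0.003 az 2.443
```

>>> servo_tool --deltas '[{"dx": 4.87,"dy": -1.39,"dz": -2.95,"az": 2.44},{"dx": 4.87,"dy": -1.39,"dz": -2.95,"az": 2.44},{"dx": 4.87,"dy": -1.39,"dz": -2.95,"az": 2.44},{"dx": 4.87,"dy": -1.39,"dz": -2.95,"az": 2.44},{"dx": 4.87,"dy": -1.39,"dz": -2.95,"az": 2.44},{"dx": 9.46,"dy": -7.08,"dz": -3.1,"az": 2.44},{"dx": 9.46,"dy": -7.08,"dz": -3.1,"az": 2.44},{"dx": 9.46,"dy": -7.08,"dz": -3.1,"az": 2.44},{"dx": 9.46,"dy": -7.08,"dz": -3.1,"az": 2.44},{"dx": 9.46,"dy": -7.08,"dz": -3.1,"az": 2.44}]'

```text
schema error: expected keys dx, dy, dz, ax, ay, az, hand
```

>>> servo_tool --deltas '[{"dx": 4.87,"dy": -1.39,"dz": -2.95,"ax": 0,"ay": 0,"az": 2.44,"hand": 88},{"dx": 4.87,"dy": -1.39,"dz": -2.95,"ax": 0,"ay": 0,"az": 2.44,"hand": 88},{"dx": 4.87,"dy": -1.39,"dz": -2.95,"ax": 0,"ay": 0,"az": 2.44,"hand": 88},{"dx": 4.87,"dy": -1.39,"dz": -2.95,"ax": 0,"ay": 0,"az": 2.44,"hand": 88},{"dx": 4.87,"dy": -1.39,"dz": -2.95,"ax": 0,"ay": 0,"az": 2.44,"hand": 88},{"dx": 9.46,"dy": -7.08,"dz": -3.1,"ax": 0,"ay": 0,"az": 2.44,"hand": 88},{"dx": 9.46,"dy": -7.08,"dz": -3.1,"ax": 0,"ay": 0,"az": 2.44,"hand": 88},{"dx": 9.46,"dy": -7.08,"dz": -3.1,"ax": 0,"ay": 0,"az": 2.44,"hand": 88},{"dx": 9.46,"dy": -7.08,"dz": -3.1,"ax": 0,"ay": 0,"az": 2.44,"hand": 88},{"dx": 9.46,"dy": -7.08,"dz": -3.1,"ax": 0,"ay": 0,"az": 2.44,"hand": 88}]'

```text
clock: 1.4
tool_pos: [0.5308, -0.1866, 0.4402]
eef_rot: [1.0, 0.0, -0.0, 0.0]
contact_force: [0.9, -1.1, -0.2]
opening: 0.996
```

```bash
python3 - <<'E'
from h import *
move([(0.6,-0.05,0.45,0)])
E
```

```text
now [ 0.5308 -0.1866  0.4402] yaw 0.000 F [ 0.9 -1.1 -0.2] op 87.8mm t 1.4
dx 1.153 dy -2.276 dz -0.165 ax 0.001 ay 0.004 az 0.002
```

>>> servo_tool --deltas '[{"dx": 1.1,"dy": -2.2,"dz": -0.15,"ax": 0,"ay": 0,"az": 0,"hand": 88},{"dx": 1.1,"dy": -2.2,"dz": -0.15,"ax": 0,"ay": 0,"az": 0,"hand": 88},{"dx": 1.1,"dy": -2.2,"dz": -0.15,"ax": 0,"ay": 0,"az": 0,"hand": 88},{"dx": 1.1,"dy": -2.2,"dz": -0.15,"ax": 0,"ay": 0,"az": 0,"hand": 88},{"dx": 1.1,"dy": -2.2,"dz": -0.15,"ax": 0,"ay": 0,"az": 0,"hand": 88}]'

```text
clock: 2.02
tool_pos: [0.5956, -0.0593, 0.449]
eef_rot: [1.0, -0.002, -0.001, 0.001]
contact_force: [-0.0, -0.5, 0.4]
opening: 1.001
```

```bash
python3 - <<'E'
from h import *
snap('wrist','w1');s=r.get_state();print(s['tool_pos'],s['q'],s['clock'])
E
```

```text
[ 0.5955803  -0.05942941  0.44905591] [ 0.121584    0.49377165 -0.17773523  1.35057768  0.08894961  1.30582011
 -1.63347859] 2.075
```

View pics/w1.png

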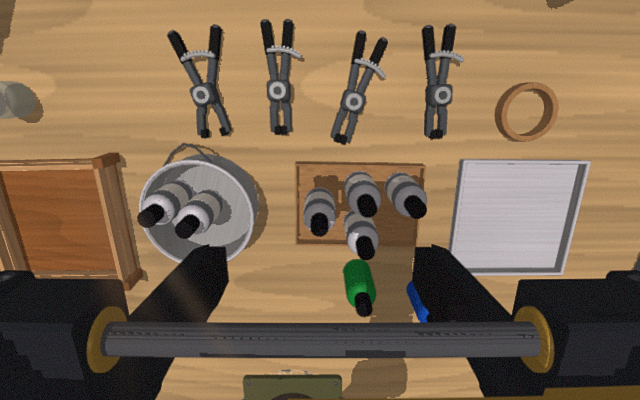

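```bash
python3 - <<'E'
from h import *
L=load('w1');Q=cloud(L)
cv2.imwrite('pics/w1c.png',cv2.resize(L['p'][10:150,155:475,::-1],None,fx=2.5,fy=2.5,interpolation=cv2.INTER_CUBIC))
for u,v in [(203,93),(278,90),(352,101),(443,95)]:
    w=Q[v-12:v+13,u-14:u+15].reshape(-1,3);w=w[(w[:,2]>.028)&(w[:,2]<.045)]
    print(len(w),np.round(w.mean(0),4),np.round((w.min(0)+w.max(0))/2,4),w.max(0)-w.min(0))
def mid(t,a): print(t,np.round(Q[a[1],a[0]],3))
# tray rim corners, crate etc
for a in [(461,161),(589,161),(563,274),(451,272),(297,163),(424,164),(297,243)]: mid('c',a)
# pail rim points fit circle
m=(Q[...,2]>.064)&(Q[...,2]<.08)&(Q[...,0]>.36)&(Q[...,0]<.62)&(Q[...,1]>.02)&(Q[...,1]<.25)
q=Q[m];
from scipy.optimize import least_squares
f=lambda p:np.hypot(q[:,0]-p[0],q[:,1]-p[1])-p[2]
s=least_squares(f,[.487,.133,.083],loss='soft_l1',f_scale=.002);print('pail',s.x,len(q),np.median(abs(s.fun)),q[:,2].mean())
E
```

```text
464 [0.6638 0.1154 0.0352] [0.6645 0.1173 0.0345] [0.03298826 0.03797309 0.01301592]
441 [0.6694 0.0027 0.0353] [0.6688 0.0033 0.0346] [0.02852733 0.03372083 0.01214286]
428 [ 0.6529 -0.1077  0.0348] [ 0.6525 -0.1085  0.034 ] [0.03214366 0.03577918 0.01202197]
447 [ 0.662  -0.2384  0.0348] [ 0.662 -0.24   0.035] [0.03040003 0.03392985 0.013514  ]
c [ 0.556 -0.292  0.006]
c [ 0.559 -0.498  0.022]
c [ 0.337 -0.518 -0.001]
c [ 0.605 -0.111  0.446]
c [ 0.556 -0.022  0.019]
c [ 0.549 -0.234 -0.002]
c [ 0.415 -0.019  0.021]
pail [0.48400613 0.13173407 0.08426157] 1694 0.0023479893224566464 0.07002567910623834
```

View pics/w1c.png

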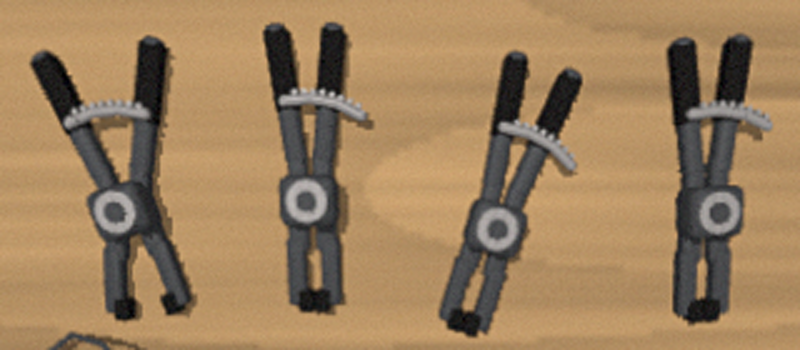

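```bash
python3 - <<'E'
from h import *
move([(0.66,0.116,0.2,0)])
E
```

```text
now [ 0.5956 -0.0594  0.4491] yaw -0.004 F [ 1.   0.1 -0.9] op 87.9mm t 2.1
dx 1.066 dy -2.936 dz 4.144 ax 0.019 ay 0.009 az -0.038
```

>>> servo_tool --deltas '[{"dx": 1.07,"dy": -2.94,"dz": 4.14,"ax": 0,"ay": 0,"az": 0,"hand": 88},{"dx": 1.07,"dy": -2.94,"dz": 4.14,"ax": 0,"ay": 0,"az": 0,"hand": 88},{"dx": 1.07,"dy": -2.94,"dz": 4.14,"ax": 0,"ay": 0,"az": 0,"hand": 88},{"dx": 1.07,"dy": -2.94,"dz": 4.14,"ax": 0,"ay": 0,"az": 0,"hand": 88},{"dx": 1.07,"dy": -2.94,"dz": 4.14,"ax": 0,"ay": 0,"az": 0,"hand": 88},{"dx": 1.07,"dy": -2.94,"dz": 4.14,"ax": 0,"ay": 0,"az": 0,"hand": 88},{"dx": 1.07,"dy": -2.94,"dz": 4.14,"ax": 0,"ay": 0,"az": 0,"hand": 88},{"dx": 1.07,"dy": -2.94,"dz": 4.14,"ax": 0,"ay": 0,"az": 0,"hand": 88}]'

```text
clock: 3.08
tool_pos: [0.6618, 0.1173, 0.2029]
eef_rot: [1.0, -0.002, 0.002, 0.0]
contact_force: [0.4, -0.1, 0.8]
opening: 1.001
```

```bash
cat >> h.py <<'E'
def block(Q,c,zlo=.024,zhi=.046,rad=.035,floor=0):
    m=np.isfinite(Q[...,0])&(Q[...,2]>zlo+floor)&(Q[...,2]<zhi+floor)&(np.hypot(Q[...,0]-c[0],Q[...,1]-c[1])<rad)
    q=Q[m]; top=q[q[:,2]>.031+floor]
    pts=(top[:,:2]*1000).astype(np.float32)
    (cx,cy),(w,h),a=cv2.minAreaRect(pts)
    # PCA-free: report both edges
    print('block n',len(top),'c',round(cx/1000,4),round(cy/1000,4),'w,h',round(w,1),round(h,1),'ang',round(a,1),'zmed',round(float(np.median(top[:,2])),4),'mean',np.round(top.mean(0),4))
    return cx/1000,cy/1000,w,h,a
E
python3 - <<'E'
from h import *
p,d,m=snap('wrist','w2');s=r.get_state();print(s['tool_pos'],cyaw(s),s['clock'])
Q=cloud(load('w2'));block(Q,(.664,.116))
E
```

```text
[0.66161862 0.11774401 0.20286977] -0.002768591869119509 3.125
block n 1130 c 0.664 0.1174 w,h 28.7 32.7 ang 16.2 zmed 0.0356 mean [0.665  0.1173 0.0354]
```

View pics/w2.png

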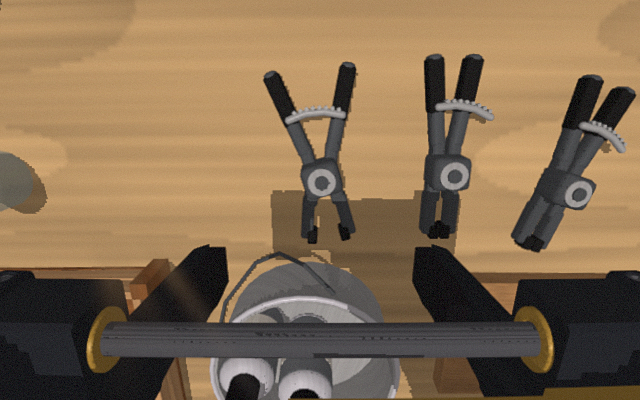

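```bash
python3 - <<'E'
from h import *
L=load('w2');Q=cloud(L)
cv2.imwrite('pics/w2c.png',cv2.resize(L['p'][50:250,240:400,::-1],None,fx=3,fy=3,interpolation=cv2.INTER_CUBIC))
# ortho height-masked of block
m=(Q[...,2]>.031)&(Q[...,2]<.046)&(abs(Q[...,0]-.664)<.03)&(abs(Q[...,1]-.117)<.03)
q=Q[m]
# brute fit of rotated rect support widths
for a in range(-30,31,5):
    t=np.radians(a);u=q[:,0]*np.cos(t)+q[:,1]*np.sin(t);v=-q[:,0]*np.sin(t)+q[:,1]*np.cos(t)
    P=lambda x:np.percentile(x,98)-np.percentile(x,2)
    print(a,round(P(u)*1e3,1),round(P(v)*1e3,1))
E
```

```text
-30 32.6 32.6
-25 32.2 32.7
-20 31.8 32.8
-15 31.0 32.7
-10 30.4 32.4
-5 29.3 32.0
0 28.3 31.8
5 27.5 30.8
10 26.6 30.5
15 26.2 30.3
20 26.6 30.3
25 27.4 30.5
30 28.3 31.1
```

View pics/w2c.png

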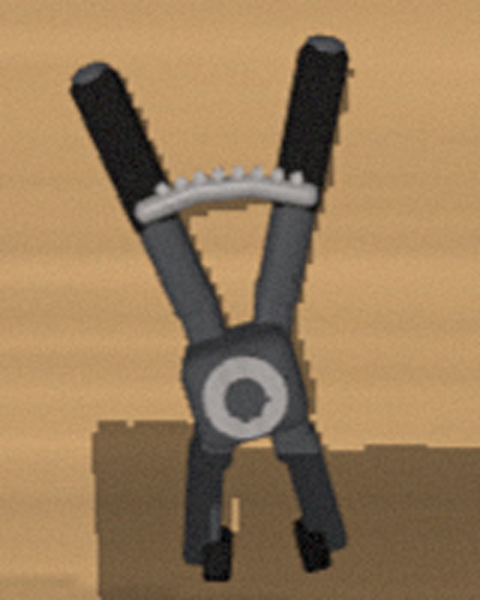

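```bash
python3 - <<'E'
from h import *
move([(0.664,0.1174,0.08,.283),(0.664,0.1174,0.033,.283)])
E
```

```text
now [0.6616 0.1177 0.2029] yaw -0.003 F [-0.4 -0.7  0.6] op 88.1mm t 3.1
dx 0.033 dy 0.004 dz 2.048 ax 0.011 ay -0.031 az -2.729
dx 0.030 dy 0.004 dz 2.831 ax 0.011 ay -0.031 az -2.729
```

>>> servo_tool --deltas '[{"dx": 0.03,"dy": 0,"dz": 1.0,"ax": 0,"ay": 0,"az": -1.4,"hand": 60},{"dx": 0.03,"dy": 0,"dz": 1.9,"ax": 0,"ay": 0,"az": -2.73,"hand": 60},{"dx": 0.03,"dy": 0,"dz": 2.05,"ax": 0,"ay": 0,"az": -2.73,"hand": 60},{"dx": 0.03,"dy": 0,"dz": 2.4,"ax": 0,"ay": 0,"az": -2.73,"hand": 56},{"dx": 0.03,"dy": 0,"dz": 2.7,"ax": 0,"ay": 0,"az": -2.73,"hand": 56},{"dx": 0.03,"dy": 0,"dz": 2.83,"ax": 0,"ay": 0,"az": -2.73,"hand": 56},{"dx": 0.03,"dy": 0,"dz": 2.83,"ax": 0,"ay": 0,"az": -2.73,"hand": 56}]'

```text
clock: 4.0
tool_pos: [0.6623, 0.12, 0.0309]
eef_rot: [0.99, 0.142, -0.0, 0.0]
contact_force: [-0.2, -0.2, -0.7]
opening: 0.633
```

>>> servo_tool --deltas '[{"dx": 0,"dy": 0,"dz": 0,"ax": 0,"ay": 0,"az": 0,"hand": 20},{"dx": 0,"dy": 0,"dz": 0,"ax": 0,"ay": 0,"az": 0,"hand": 20},{"dx": 0,"dy": 0,"dz": 0,"ax": 0,"ay": 0,"az": 0,"hand": 20},{"dx": 0,"dy": 0,"dz": 0,"ax": 0,"ay": 0,"az": 0,"hand": 20}]' --newtons 25

```text
clock: 4.5
tool_pos: [0.663, 0.1193, 0.0317]
eef_rot: [0.99, 0.142, 0.001, 0.001]
contact_force: [0.2, -2.6, 4.4]
opening: 0.385
```

```bash
python3 - <<'E'
from h import *
p,d,m=snap('wrist','w3')
move([(0.664,0.1174,0.2,.283)])
E
```

```text
now [0.663  0.1192 0.0317] yaw 0.285 F [-0.7 -2.   4.7] op 33.7mm t 4.5
dx 0.010 dy 0.037 dz -2.805 ax 0.011 ay -0.011 az 0.024
```

View pics/w3.png

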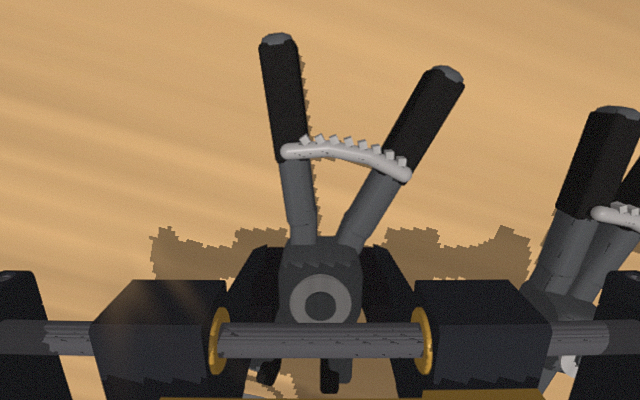

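```bash
python3 - <<'E'
from h import *
for t in ('w1','side0','scene0'):
    L=load(t);Q=cloud(L)
    m=(Q[...,2]>.017)&(Q[...,2]<.030)&(Q[...,0]>.3)&(Q[...,0]<.6)&(Q[...,1]>-.55)&(Q[...,1]<-.27)
    q=Q[m];
    pts=(q[:,:2]*1000).astype(np.float32);print(t,len(q),cv2.minAreaRect(pts),np.percentile(q,[1,99],axis=0))
    m=(Q[...,2]>.043)&(Q[...,2]<.06)&(Q[...,0]>.3)&(Q[...,0]<.6)&(Q[...,1]>.24)&(Q[...,1]<.53)
    q=Q[m]; 
    if len(q): pts=(q[:,:2]*1000).astype(np.float32);print('  crate',len(q),cv2.minAreaRect(pts))
E
```

```text
w1 1826 ((474.8731994628906, -394.7908020019531), (213.7270965576172, 249.90411376953125), 89.8629379272461) [[ 0.35140312 -0.4991438   0.01735608]
 [ 0.59951942 -0.28839676  0.02536999]]
  crate 1592 ((452.75103759765625, 386.9537658691406), (233.2342529296875, 225.31809997558594), 1.2617721557617188)
side0 411 ((473.4155578613281, -394.2265930175781), (252.85853576660156, 217.2382049560547), 0.5727565288543701) [[ 0.34835898 -0.5010852   0.01709788]
 [ 0.59832006 -0.28740255  0.02740918]]
  crate 1486 ((449.053955078125, 367.9407958984375), (233.0441436767578, 198.1624298095703), 3.552147626876831)
scene0 442 ((474.0182800292969, -396.8167724609375), (216.06820678710938, 251.06146240234375), 89.8793716430664) [[ 0.35027767 -0.5026394   0.01711581]
 [ 0.59816656 -0.29099229  0.02859693]]
  crate 693 ((451.49029541015625, 401.98504638671875), (248.13278198242188, 263.9207763671875), 1.7937039136886597)
```

```bash
python3 - <<'E'
from h import *
move([(0.664,0.1174,0.2,.283),(0.437,-.386,0.2,0),(.437,-.386,.08,0)])
E
```

```text
now [0.663  0.1192 0.0317] yaw 0.285 F [-0.7 -2.   4.7] op 33.7mm t 4.5
dx 0.010 dy 0.037 dz -2.805 ax 0.011 ay -0.011 az 0.024
dx -5.983 dy 7.022 dz -2.803 ax 0.010 ay -0.012 az 2.726
dx -5.985 dy 7.020 dz -0.803 ax 0.010 ay -0.012 az 2.726
```

>>> servo_tool --deltas '[{"dx": 0,"dy": 0,"dz": -0.6,"ax": 0,"ay": 0,"az": 0,"hand": 20},{"dx": 0,"dy": 0,"dz": -1.5,"ax": 0,"ay": 0,"az": 0,"hand": 20},{"dx": 0,"dy": 0,"dz": -2.5,"ax": 0,"ay": 0,"az": 0,"hand": 20},{"dx": -0.5,"dy": 0.6,"dz": -2.8,"ax": 0,"ay": 0,"az": 0.5,"hand": 20},{"dx": -1.0,"dy": 1.2,"dz": -2.8,"ax": 0,"ay": 0,"az": 1.0,"hand": 20},{"dx": -1.6,"dy": 1.9,"dz": -2.8,"ax": 0,"ay": 0,"az": 1.5,"hand": 20},{"dx": -2.2,"dy": 2.6,"dz": -2.8,"ax": 0,"ay": 0,"az": 2.0,"hand": 20},{"dx": -2.8,"dy": 3.3,"dz": -2.8,"ax": 0,"ay": 0,"az": 2.73,"hand": 20},{"dx": -3.4,"dy": 4.0,"dz": -2.8,"ax": 0,"ay": 0,"az": 2.73,"hand": 20},{"dx": -4.0,"dy": 4.7,"dz": -2.8,"ax": 0,"ay": 0,"az": 2.73,"hand": 20}]'

```text
clock: 5.8
tool_pos: [0.5106, -0.2189, 0.1985]
eef_rot: [1.0, 0.001, -0.0, -0.001]
contact_force: [0.6, -0.2, -2.6]
opening: 0.383
```

```bash
python3 - <<'E'
from h import *
move([(0.437,-.386,0.2,0)])
E
```

```text
now [ 0.5106 -0.2189  0.1985] yaw 0.001 F [ 0.6 -0.2 -2.6] op 33.8mm t 5.8
dx -1.231 dy 2.783 dz -0.027 ax -0.010 ay 0.007 az 0.014
```

>>> servo_tool --deltas '[{"dx": -0.5,"dy": 0.8,"dz": 0,"ax": 0,"ay": 0,"az": 0,"hand": 20},{"dx": -0.9,"dy": 1.7,"dz": 0,"ax": 0,"ay": 0,"az": 0,"hand": 20},{"dx": -1.1,"dy": 2.4,"dz": 0,"ax": 0,"ay": 0,"az": 0,"hand": 20},{"dx": -1.1,"dy": 2.4,"dz": 0,"ax": 0,"ay": 0,"az": 0,"hand": 20},{"dx": -1.1,"dy": 2.4,"dz": 0,"ax": 0,"ay": 0,"az": 0,"hand": 20}]'

```text
clock: 6.42
tool_pos: [0.4461, -0.3608, 0.1985]
eef_rot: [1.0, 0.001, -0.0, -0.001]
contact_force: [0.5, 0.5, -2.5]
opening: 0.382
```

```bash
python3 - <<'E'
from h import *
p,d,m=snap('wrist','w4')
move([(0.437,-.386,0.06,0),(0.437,-.386,0.038,0)])
E
```

```text
now [ 0.4465 -0.3602  0.1986] yaw 0.003 F [ 1.3  0.4 -2.4] op 33.9mm t 6.5
dx -0.160 dy 0.434 dz 2.310 ax -0.020 ay -0.001 az 0.028
dx -0.160 dy 0.435 dz 2.676 ax -0.020 ay -0.001 az 0.028
```

View pics/w4.png

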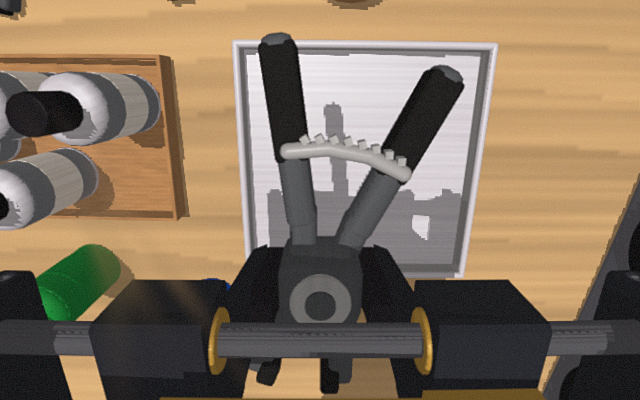

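```bash
python3 - <<'E'
from h import *
Q=cloud(load('w4'))
for a in [(237,44),(366,44),(495,46),(243,150),(245,244),(460,272),(478,160)]:
    w=Q[a[1]-3:a[1]+4,a[0]-4:a[0]+5].reshape(-1,3);w=w[w[:,2]>.017]
    print(a,len(w),np.round(np.median(w,0),3) if len(w) else '')
E
```

```text
(237, 44) 62 [ 0.557 -0.294  0.024]
(366, 44) 62 [ 0.557 -0.396  0.024]
(495, 46) 54 [ 0.557 -0.497  0.024]
(243, 150) 56 [ 0.473 -0.293  0.023]
(245, 244) 35 [ 0.385 -0.291  0.024]
(460, 272) 55 [ 0.354 -0.495  0.023]
(478, 160) 54 [ 0.465 -0.496  0.023]
```

>>> servo_tool --deltas '[{"dx": -0.12,"dy": 0.43,"dz": 0.2,"ax": 0,"ay": 0,"az": 0,"hand": 20},{"dx": -0.12,"dy": 0.43,"dz": 1.0,"ax": 0,"ay": 0,"az": 0,"hand": 20},{"dx": -0.12,"dy": 0.43,"dz": 1.8,"ax": 0,"ay": 0,"az": 0,"hand": 20},{"dx": -0.12,"dy": 0.43,"dz": 2.3,"ax": 0,"ay": 0,"az": 0,"hand": 20},{"dx": -0.12,"dy": 0.43,"dz": 2.5,"ax": 0,"ay": 0,"az": 0,"hand": 20},{"dx": -0.12,"dy": 0.43,"dz": 2.62,"ax": 0,"ay": 0,"az": 0,"hand": 20},{"dx": -0.12,"dy": 0.43,"dz": 2.66,"ax": 0,"ay": 0,"az": 0,"hand": 20},{"dx": -0.12,"dy": 0.43,"dz": 2.66,"ax": 0,"ay": 0,"az": 0,"hand": 20}]'

```text
clock: 7.48
tool_pos: [0.4391, -0.3884, 0.0403]
eef_rot: [1.0, 0.0, 0.001, 0.0]
contact_force: [0.2, -0.8, -2.4]
opening: 0.382
```

```bash
python3 - <<'E'
from h import *
move([(0.4395,-.386,0.037,0)])
E
```

```text
now [ 0.4391 -0.3884  0.0403] yaw 0.000 F [ 0.2 -0.8 -2.4] op 33.7mm t 7.5
dx 0.007 dy -0.041 dz 0.054 ax 0.009 ay -0.012 az 0.003
```

>>> servo_tool --deltas '[{"dx": 0,"dy": 0,"dz": 0.04,"ax": 0,"ay": 0,"az": 0,"hand": 20},{"dx": 0,"dy": 0,"dz": 0.06,"ax": 0,"ay": 0,"az": 0,"hand": 20},{"dx": 0,"dy": 0,"dz": 0.06,"ax": 0,"ay": 0,"az": 0,"hand": 20}]'

```text
clock: 7.85
tool_pos: [0.4388, -0.3884, 0.0367]
eef_rot: [1.0, 0.0, 0.0, 0.0]
contact_force: [-1.2, 1.1, 5.3]
opening: 0.38
```

>>> servo_tool --deltas '[{"dx": 0,"dy": 0,"dz": 0,"ax": 0,"ay": 0,"az": 0,"hand": 46},{"dx": 0,"dy": 0,"dz": 0,"ax": 0,"ay": 0,"az": 0,"hand": 46},{"dx": 0,"dy": 0,"dz": 0,"ax": 0,"ay": 0,"az": 0,"hand": 46},{"dx": 0,"dy": 0,"dz": -0.6,"ax": 0,"ay": 0,"az": 0,"hand": 46},{"dx": 0,"dy": 0,"dz": -1.5,"ax": 0,"ay": 0,"az": 0,"hand": 46},{"dx": 0,"dy": 0,"dz": -2.5,"ax": 0,"ay": 0,"az": 0,"hand": 46},{"dx": 0,"dy": 0,"dz": -2.7,"ax": 0,"ay": 0,"az": 0,"hand": 88},{"dx": 0,"dy": 0,"dz": -2.7,"ax": 0,"ay": 0,"az": 0,"hand": 88}]'

```text
clock: 8.85
tool_pos: [0.4386, -0.3883, 0.1982]
eef_rot: [1.0, 0.0, 0.0, 0.0]
contact_force: [-0.9, 0.6, -0.5]
opening: 0.722
```

```bash
python3 - <<'E'
from h import *
p,d,m=snap('wrist','w5');snap('side','s5')
Q=cloud(load('w5'));block(Q,(.4395,-.387),floor=.005)
move([(0.662,-.238,0.2,0)])
E
```

```text
block n 1198 c 0.4386 -0.3869 w,h 28.3 32.3 ang 0.1 zmed 0.0406 mean [ 0.4399 -0.3872  0.0404]
now [ 0.4376 -0.3876  0.1962] yaw 0.000 F [-0.5 -0.  -0.4] op 71.6mm t 8.9
dx 3.741 dy -2.492 dz -0.068 ax -0.016 ay 0.024 az 0.003
```

View pics/w5.png

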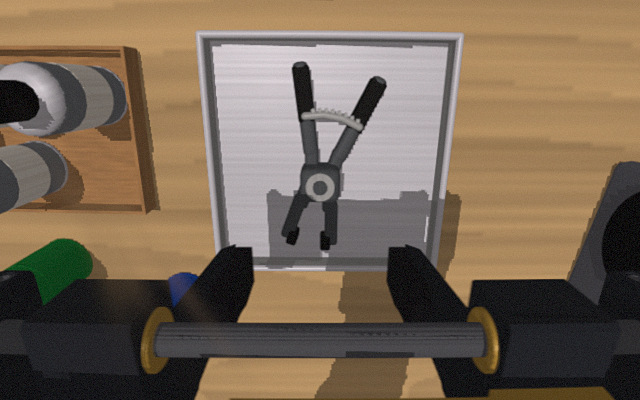

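View pics/s5.png

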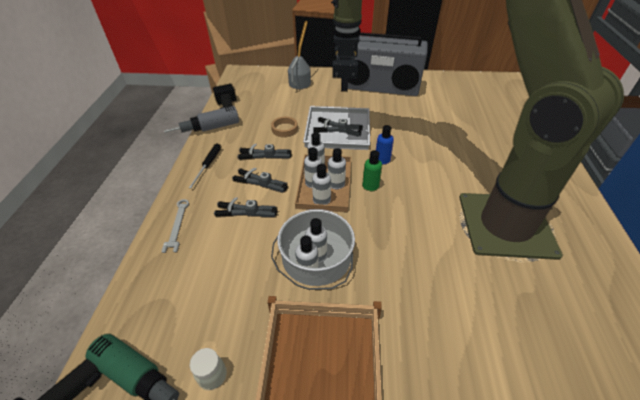

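>>> servo_tool --deltas '[{"dx": 0.9,"dy": -0.6,"dz": 0,"ax": 0,"ay": 0,"az": 0,"hand": 70},{"dx": 1.75,"dy": -1.15,"dz": 0,"ax": 0,"ay": 0,"az": 0,"hand": 60},{"dx": 2.6,"dy": -1.7,"dz": 0,"ax": 0,"ay": 0,"az": 0,"hand": 60},{"dx": 3.4,"dy": -2.25,"dz": 0,"ax": 0,"ay": 0,"az": 0,"hand": 60},{"dx": 3.74,"dy": -2.49,"dz": 0,"ax": 0,"ay": 0,"az": 0,"hand": 60},{"dx": 3.74,"dy": -2.49,"dz": 0,"ax": 0,"ay": 0,"az": 0,"hand": 60},{"dx": 3.74,"dy": -2.49,"dz": 0,"ax": 0,"ay": 0,"az": 0,"hand": 60}]'

```text
clock: 9.82
tool_pos: [0.6608, -0.2404, 0.1962]
eef_rot: [1.0, -0.001, -0.002, 0.001]
contact_force: [-0.0, -0.0, 0.3]
opening: 0.684
```

```bash
python3 - <<'E'
from h import *
p,d,m=snap('wrist','w6')
Q=cloud(load('w6'));c=block(Q,(.662,-.239))
y=np.radians(c[4] if c[4]<45 else c[4]-90)
move([(c[0],c[1],0.08,y),(c[0],c[1],0.033,y)])
E
```

```text
block n 1182 c 0.6622 -0.2402 w,h 28.7 32.6 ang 3.9 zmed 0.0356 mean [ 0.6635 -0.2403  0.0354]
now [ 0.6608 -0.2409  0.1967] yaw -0.002 F [-0.2  0.1  0.2] op 60.0mm t 9.9
dx 0.030 dy -0.014 dz 1.945 ax 0.012 ay 0.031 az -0.676
dx 0.033 dy -0.015 dz 2.729 ax 0.012 ay 0.031 az -0.676
```

View pics/w6.png

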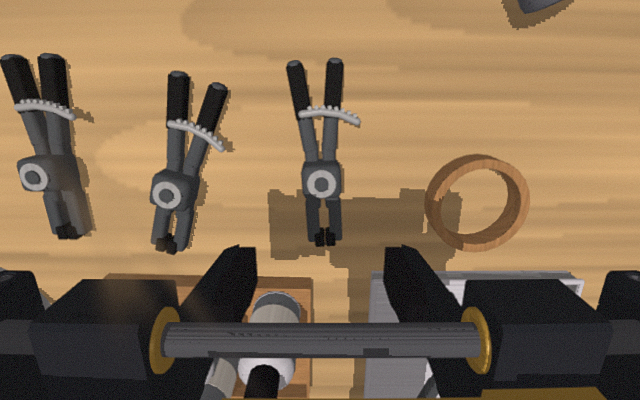

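>>> servo_tool --deltas '[{"dx": 0.03,"dy": 0,"dz": 0.9,"ax": 0,"ay": 0,"az": -0.68,"hand": 60},{"dx": 0.03,"dy": 0,"dz": 1.8,"ax": 0,"ay": 0,"az": -0.68,"hand": 60},{"dx": 0.03,"dy": 0,"dz": 2.4,"ax": 0,"ay": 0,"az": -0.68,"hand": 58},{"dx": 0.03,"dy": 0,"dz": 2.65,"ax": 0,"ay": 0,"az": -0.68,"hand": 56},{"dx": 0.03,"dy": 0,"dz": 2.72,"ax": 0,"ay": 0,"az": -0.68,"hand": 56},{"dx": 0.03,"dy": 0,"dz": 2.72,"ax": 0,"ay": 0,"az": -0.68,"hand": 56},{"dx": 0.03,"dy": 0,"dz": 2.72,"ax": 0,"ay": 0,"az": -0.68,"hand": 20},{"dx": 0.03,"dy": 0,"dz": 2.72,"ax": 0,"ay": 0,"az": -0.68,"hand": 20},{"dx": 0.03,"dy": 0,"dz": 2.72,"ax": 0,"ay": 0,"az": -0.68,"hand": 20},{"dx": 0.03,"dy": 0,"dz": 2.72,"ax": 0,"ay": 0,"az": -0.68,"hand": 20}]' --newtons 25

```text
clock: 11.12
tool_pos: [0.6654, -0.2395, 0.0357]
eef_rot: [0.999, 0.035, 0.001, 0.001]
contact_force: [0.0, -1.5, 5.7]
opening: 0.384
```

```bash
python3 - <<'E'
from h import *
L=load('w1');Q=cloud(L)
# crate points from w1 & scene: inspect rim lines
for t in('scene0','side0','s5'):
    L=load(t);Q=cloud(L)
    m=(Q[...,2]>.044)&(Q[...,2]<.054)&(Q[...,0]>.3)&(Q[...,0]<.6)&(Q[...,1]>.24)&(Q[...,1]<.53)
    q=Q[m]
    print(t,len(q),np.percentile(q,[0,1,5,50,95,99,100],axis=0).round(3).tolist())
move([(0.66,-.24,0.2,0),(.45,.4,.22,0)])
E
```

```text
scene0 641 [[0.338, 0.271, 0.044], [0.343, 0.275, 0.044], [0.348, 0.281, 0.045], [0.496, 0.4, 0.048], [0.567, 0.497, 0.052], [0.575, 0.504, 0.053], [0.577, 0.509, 0.054]]
side0 1451 [[0.338, 0.272, 0.044], [0.34, 0.276, 0.044], [0.346, 0.283, 0.045], [0.458, 0.327, 0.049], [0.56, 0.455, 0.051], [0.567, 0.469, 0.052], [0.571, 0.474, 0.053]]
s5 1440 [[0.338, 0.272, 0.044], [0.341, 0.276, 0.044], [0.346, 0.283, 0.046], [0.458, 0.328, 0.049], [0.56, 0.455, 0.051], [0.568, 0.47, 0.052], [0.572, 0.474, 0.053]]
now [ 0.6654 -0.2395  0.0357] yaw 0.071 F [ 0.  -1.5  5.7] op 33.8mm t 11.1
dx -0.086 dy 0.006 dz -2.738 ax 0.014 ay -0.016 az 0.678
dx -2.820 dy -10.881 dz -3.093 ax 0.014 ay -0.016 az 0.678
```

>>> servo_tool --deltas '[{"dx": 0,"dy": 0,"dz": -0.6,"ax": 0,"ay": 0,"az": 0,"hand": 20},{"dx": 0,"dy": 0,"dz": -1.5,"ax": 0,"ay": 0,"az": 0,"hand": 20},{"dx": 0,"dy": 0,"dz": -2.5,"ax": 0,"ay": 0,"az": 0,"hand": 20},{"dx": -0.2,"dy": -0.8,"dz": -3.0,"ax": 0,"ay": 0,"az": 0.68,"hand": 20},{"dx": -0.4,"dy": -1.6,"dz": -3.0,"ax": 0,"ay": 0,"az": 0.68,"hand": 20},{"dx": -0.7,"dy": -2.6,"dz": -3.0,"ax": 0,"ay": 0,"az": 0.68,"hand": 20},{"dx": -0.9,"dy": -3.5,"dz": -3.0,"ax": 0,"ay": 0,"az": 0.68,"hand": 20},{"dx": -1.2,"dy": -4.5,"dz": -3.0,"ax": 0,"ay": 0,"az": 0.68,"hand": 20},{"dx": -1.4,"dy": -5.4,"dz": -3.0,"ax": 0,"ay": 0,"az": 0.68,"hand": 20},{"dx": -1.6,"dy": -6.3,"dz": -3.0,"ax": 0,"ay": 0,"az": 0.68,"hand": 20}]'

```text
clock: 12.38
tool_pos: [0.5405, 0.1334, 0.2142]
eef_rot: [1.0, 0.0, -0.001, -0.0]
contact_force: [0.4, 0.2, -2.8]
opening: 0.383
```

```bash
python3 - <<'E'
from h import *
move([(.44,.39,.22,0)])
E
```

```text
now [0.5405 0.1334 0.2142] yaw 0.001 F [ 0.4  0.2 -2.8] op 33.8mm t 12.4
dx -1.672 dy -4.278 dz -0.095 ax -0.000 ay 0.013 az 0.009
```

>>> servo_tool --deltas '[{"dx": -0.5,"dy": -0.9,"dz": 0,"ax": 0,"ay": 0,"az": 0,"hand": 20},{"dx": -0.9,"dy": -1.8,"dz": 0,"ax": 0,"ay": 0,"az": 0,"hand": 20},{"dx": -1.2,"dy": -2.7,"dz": 0,"ax": 0,"ay": 0,"az": 0,"hand": 20},{"dx": -1.5,"dy": -3.6,"dz": 0,"ax": 0,"ay": 0,"az": 0,"hand": 20},{"dx": -1.6,"dy": -4.0,"dz": 0,"ax": 0,"ay": 0,"az": 0,"hand": 20},{"dx": -1.6,"dy": -4.0,"dz": 0,"ax": 0,"ay": 0,"az": 0,"hand": 20},{"dx": -1.6,"dy": -4.0,"dz": 0,"ax": 0,"ay": 0,"az": 0,"hand": 20}]'

```text
clock: 13.25
tool_pos: [0.4461, 0.3695, 0.2141]
eef_rot: [1.0, -0.001, -0.0, 0.001]
contact_force: [0.0, -0.8, -2.0]
opening: 0.38
```

```bash
python3 - <<'E'
from h import *
p,d,m=snap('wrist','w7')
move([(.44,.39,.22,0)])
E
```

```text
now [0.4465 0.3692 0.2142] yaw -0.002 F [-0.7  0.3 -2.3] op 33.3mm t 13.3
dx -0.109 dy -0.346 dz -0.097 ax 0.022 ay 0.003 az -0.021
```

View pics/w7.png

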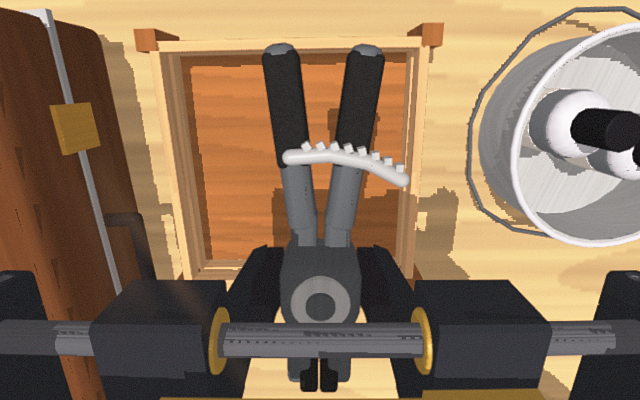

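```bash
python3 - <<'E'
from h import *
Q=cloud(load('w7'))
for v in (100,150,200,250):
    row=Q[v,:]; 
    m=(row[:,1]>.47)&(row[:,2]>.06); print(v,'suitcase min y',np.nanmin(row[m][:,1]) if m.any() else None, row[m][:,2].max() if m.any() else None)
def med(u0,u1,v0,v1,lo=.045,hi=.056):
    w=Q[v0:v1,u0:u1].reshape(-1,3);w=w[(w[:,2]>lo)&(w[:,2]<hi)]
    return len(w),np.round(w.min(0),4),np.round(w.max(0),4),np.round(np.median(w,0),4)
print('far edge L',med(185,200,35,60));print('far edge R',med(390,405,35,60))
print('left far',med(150,185,80,90));print('left near',med(150,200,210,220))
print('right far',med(402,440,80,90));print('right near',med(395,440,210,220))
E
python3 - <<'E'
from h import *
for t in('scene0','side0'):
    Q=cloud(load(t));m=(Q[...,1]>.48)&(Q[...,1]<.8)&(Q[...,0]>.3)&(Q[...,0]<.7)&(Q[...,2]>.06)&(Q[...,2]<.3)
    q=Q[m]
    if len(q): print(t,len(q),np.percentile(q,[0.5,5,50,95,99.5],axis=0).round(3).tolist())
E
```

```text
100 suitcase min y 0.5562394652759564 0.1243595913737893
150 suitcase min y 0.5511725604546754 0.12803889625285386
200 suitcase min y 0.5525606230442364 0.13030860327120677
250 suitcase min y 0.5210750538463342 0.1306863339458171
far edge L (175, array([0.5518, 0.4615, 0.0456]), array([0.5601, 0.4738, 0.0505]), array([0.5556, 0.4673, 0.0483]))
far edge R (165, array([0.5544, 0.305 , 0.0452]), array([0.5623, 0.3168, 0.0499]), array([0.5579, 0.3113, 0.0479]))
left far (114, array([0.5242, 0.493 , 0.0451]), array([0.5311, 0.5015, 0.0503]), array([0.5276, 0.4965, 0.0482]))
left near (101, array([0.4136, 0.4916, 0.0455]), array([0.4229, 0.4997, 0.0499]), array([0.4179, 0.4953, 0.0481]))
right far (108, array([0.5236, 0.2854, 0.0451]), array([0.5305, 0.2938, 0.0494]), array([0.5274, 0.2898, 0.0479]))
right near (95, array([0.4124, 0.284 , 0.045 ]), array([0.4223, 0.2922, 0.0493]), array([0.4178, 0.2887, 0.0477]))
scene0 6996 [[0.303, 0.523, 0.061], [0.324, 0.551, 0.069], [0.501, 0.669, 0.129], [0.576, 0.787, 0.134], [0.58, 0.799, 0.136]]
```

```bash
python3 - <<'E'
from h import *
move([(.4467,.3764,.21,1.583)])
E
```

```text
now [0.4465 0.3692 0.2142] yaw -0.002 F [-0.7  0.3 -2.3] op 33.3mm t 13.3
dx 0.003 dy -0.120 dz 0.070 ax 0.015 ay 0.020 az -15.137
```

>>> servo_tool --deltas '[{"dx": 0,"dy": -0.12,"dz": 0,"ax": 0,"ay": 0,"az": -1.7,"hand": 20},{"dx": 0,"dy": -0.12,"dz": 0,"ax": 0,"ay": 0,"az": -3.4,"hand": 20},{"dx": 0,"dy": -0.12,"dz": 0,"ax": 0,"ay": 0,"az": -5.1,"hand": 20},{"dx": 0,"dy": -0.12,"dz": 0,"ax": 0,"ay": 0,"az": -6.8,"hand": 20},{"dx": 0,"dy": -0.12,"dz": 0,"ax": 0,"ay": 0,"az": -8.5,"hand": 20},{"dx": 0,"dy": -0.12,"dz": 0,"ax": 0,"ay": 0,"az": -10.2,"hand": 20},{"dx": 0,"dy": -0.12,"dz": 0,"ax": 0,"ay": 0,"az": -11.9,"hand": 20},{"dx": 0,"dy": -0.12,"dz": 0,"ax": 0,"ay": 0,"az": -13.6,"hand": 20},{"dx": 0,"dy": -0.12,"dz": 0,"ax": 0,"ay": 0,"az": -15.1,"hand": 20},{"dx": 0,"dy": -0.12,"dz": 0,"ax": 0,"ay": 0,"az": -15.14,"hand": 20}]'

```text
clock: 14.55
tool_pos: [0.4469, 0.3766, 0.2142]
eef_rot: [0.703, 0.711, -0.001, 0.0]
contact_force: [0.3, -0.1, -2.3]
opening: 0.381
```

```bash
python3 - <<'E'
from h import *
p,d,m=snap('wrist','w8')
move([(.4467,.3764,.07,1.583),(.4467,.3764,.044,1.583)])
E
```

```text
now [0.4467 0.377  0.2143] yaw 1.581 F [-0.2 -1.2 -1.1] op 33.8mm t 14.6
dx -0.007 dy -0.000 dz 2.405 ax -0.001 ay 0.012 az -0.021
dx -0.006 dy -0.000 dz 2.839 ax -0.001 ay 0.012 az -0.021
```

View pics/w8.png

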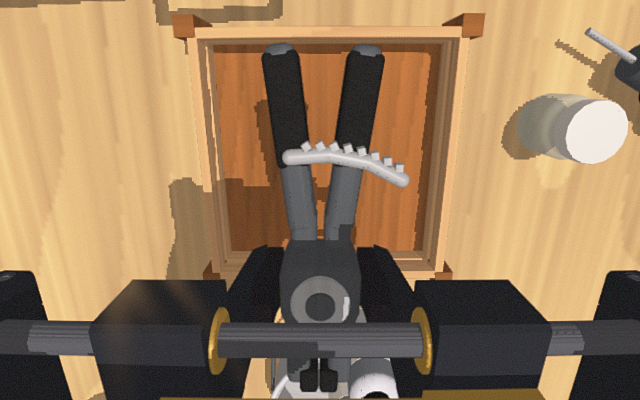

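```bash
python3 - <<'E'
from h import *
Q=cloud(load('w8'))
def med(u0,u1,v0,v1,lo=.045,hi=.056):
    w=Q[v0:v1,u0:u1].reshape(-1,3);w=w[(w[:,2]>lo)&(w[:,2]<hi)]
    return len(w),np.round(w.min(0),4),np.round(w.max(0),4),np.round(np.median(w,0),4)
print('far(y+)',med(225,245,25,50),med(420,440,25,50))
print('left(x-)',med(180,225,100,110),med(190,230,220,230))
print('right(x+)',med(430,470,100,110),med(420,465,210,220))
E
```

```text
far(y+) (239, array([0.3736, 0.4908, 0.0453]), array([0.3886, 0.499 , 0.0508]), array([0.3812, 0.4952, 0.0482])) (245, array([0.5208, 0.4931, 0.045 ]), array([0.5365, 0.5017, 0.0506]), array([0.5286, 0.4972, 0.0482]))
left(x-) (108, array([0.3444, 0.4382, 0.0452]), array([0.3528, 0.4455, 0.0499]), array([0.349 , 0.4422, 0.0481])) (97, array([0.3461, 0.3328, 0.0451]), array([0.3547, 0.3427, 0.0492]), array([0.3509, 0.3382, 0.0477]))
right(x+) (99, array([0.5523, 0.4406, 0.045 ]), array([0.5597, 0.4478, 0.0498]), array([0.5556, 0.4439, 0.0481])) (100, array([0.5532, 0.3446, 0.0451]), array([0.5617, 0.3546, 0.0495]), array([0.557, 0.35 , 0.048]))
```

>>> servo_tool --deltas '[{"dx": 0,"dy": 0,"dz": 0.8,"ax": 0,"ay": 0,"az": 0,"hand": 20},{"dx": 0,"dy": 0,"dz": 1.6,"ax": 0,"ay": 0,"az": 0,"hand": 20},{"dx": 0,"dy": 0,"dz": 2.3,"ax": 0,"ay": 0,"az": 0,"hand": 20},{"dx": 0,"dy": 0,"dz": 2.7,"ax": 0,"ay": 0,"az": 0,"hand": 20},{"dx": 0,"dy": 0,"dz": 2.84,"ax": 0,"ay": 0,"az": 0,"hand": 20},{"dx": 0,"dy": 0,"dz": 2.86,"ax": 0,"ay": 0,"az": 0,"hand": 20},{"dx": 0,"dy": 0,"dz": 2.88,"ax": 0,"ay": 0,"az": 0,"hand": 20}]'

```text
clock: 15.48
tool_pos: [0.4466, 0.3792, 0.0429]
eef_rot: [0.702, 0.712, 0.001, 0.0]
contact_force: [0.1, 0.0, -2.2]
opening: 0.385
```

>>> servo_tool --deltas '[{"dx": -0.04,"dy": 0,"dz": 0.03,"ax": 0,"ay": 0,"az": 0,"hand": 20},{"dx": -0.04,"dy": 0,"dz": 0.05,"ax": 0,"ay": 0,"az": 0,"hand": 20},{"dx": -0.04,"dy": 0,"dz": 0.05,"ax": 0,"ay": 0,"az": 0,"hand": 20}]'

```text
clock: 15.85
tool_pos: [0.4464, 0.3765, 0.0406]
eef_rot: [0.702, 0.712, 0.001, 0.0]
contact_force: [-1.6, -1.7, 10.0]
opening: 0.383
```

In contact. Release, rise.

>>> servo_tool --deltas '[{"dx": 0,"dy": 0,"dz": -0.02,"ax": 0,"ay": 0,"az": 0,"hand": 46},{"dx": 0,"dy": 0,"dz": -0.02,"ax": 0,"ay": 0,"az": 0,"hand": 46},{"dx": 0,"dy": 0,"dz": -0.02,"ax": 0,"ay": 0,"az": 0,"hand": 46},{"dx": 0,"dy": 0,"dz": -0.6,"ax": 0,"ay": 0,"az": 0,"hand": 46},{"dx": 0,"dy": 0,"dz": -1.5,"ax": 0,"ay": 0,"az": 0,"hand": 46},{"dx": 0,"dy": 0,"dz": -2.5,"ax": 0,"ay": 0,"az": 0,"hand": 46},{"dx": 0,"dy": 0,"dz": -2.9,"ax": 0,"ay": 0,"az": 0,"hand": 60},{"dx": 0,"dy": 0,"dz": -2.9,"ax": 0,"ay": 0,"az": 0,"hand": 60}]'

```text
clock: 16.85
tool_pos: [0.4466, 0.3771, 0.2145]
eef_rot: [0.702, 0.712, 0.002, 0.0]
contact_force: [-0.0, 0.6, -0.3]
opening: 0.676
```

```bash
python3 - <<'E'
from h import *
p,d,m=snap('wrist','w9');snap('side','s9')
Q=cloud(load('w9'));block(Q,(.4467,.3764),floor=.005)
move([(0.669,.003,0.21,0)])
E
```

```text
block n 1063 c 0.4464 0.3744 w,h 28.6 33.1 ang 87.1 zmed 0.0406 mean [0.446  0.3752 0.0404]
now [0.4457 0.3756 0.2118] yaw 1.586 F [ 0.   1.  -0.7] op 60.1mm t 16.9
dx -6.264 dy 3.629 dz 0.036 ax 0.005 ay 0.017 az 15.142
```

View pics/w9.png

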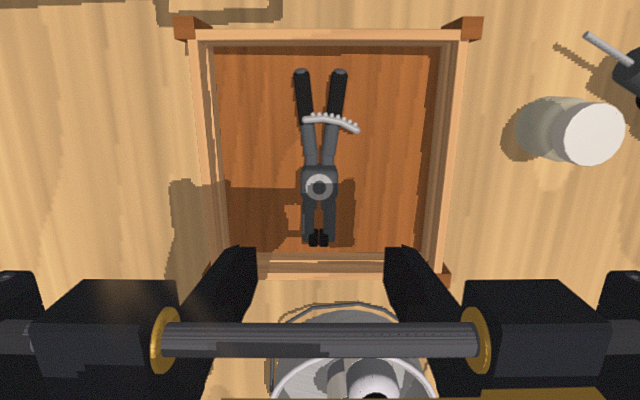

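View pics/s9.png

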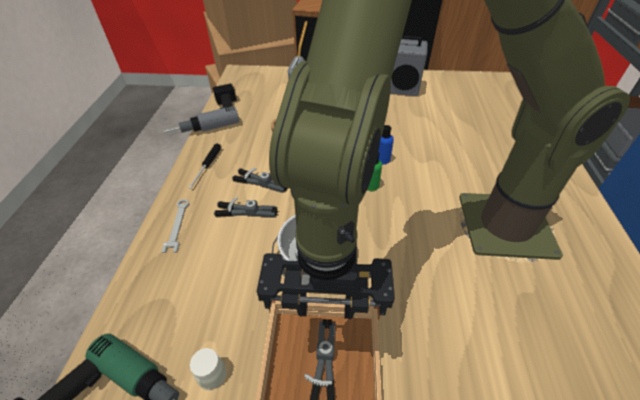

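>>> servo_tool --deltas '[{"dx": -0.6,"dy": 0.35,"dz": 0,"ax": 0,"ay": 0,"az": 1.7,"hand": 60},{"dx": -1.3,"dy": 0.75,"dz": 0,"ax": 0,"ay": 0,"az": 3.4,"hand": 60},{"dx": -2.1,"dy": 1.2,"dz": 0,"ax": 0,"ay": 0,"az": 5.1,"hand": 60},{"dx": -2.9,"dy": 1.7,"dz": 0,"ax": 0,"ay": 0,"az": 6.8,"hand": 60},{"dx": -3.7,"dy": 2.15,"dz": 0,"ax": 0,"ay": 0,"az": 8.5,"hand": 60},{"dx": -4.5,"dy": 2.6,"dz": 0,"ax": 0,"ay": 0,"az": 10.2,"hand": 60},{"dx": -5.3,"dy": 3.1,"dz": 0,"ax": 0,"ay": 0,"az": 11.9,"hand": 60},{"dx": -6.0,"dy": 3.5,"dz": 0,"ax": 0,"ay": 0,"az": 13.6,"hand": 60},{"dx": -6.26,"dy": 3.63,"dz": 0,"ax": 0,"ay": 0,"az": 15.14,"hand": 60},{"dx": -6.26,"dy": 3.63,"dz": 0,"ax": 0,"ay": 0,"az": 15.14,"hand": 60}]'

```text
clock: 18.2
tool_pos: [0.6687, 0.0018, 0.2104]
eef_rot: [1.0, -0.0, -0.002, 0.001]
contact_force: [-0.1, 0.4, 0.3]
opening: 0.68
```

>>> servo_tool --deltas '[{"dx": 0,"dy": 0,"dz": 0,"ax": 0,"ay": 0,"az": 0,"hand": 60}]'

```text
clock: 18.32
tool_pos: [0.6682, 0.0059, 0.2115]
eef_rot: [1.0, 0.003, -0.001, -0.0]
contact_force: [-1.0, 0.0, -0.5]
opening: 0.681
```

```bash
python3 - <<'E'
from h import *
p,d,m=snap('wrist','w10')
Q=cloud(load('w10'));c=block(Q,(.669,.003))
y=np.radians(c[4] if c[4]<45 else c[4]-90)
move([(c[0],c[1],0.08,y),(c[0],c[1],0.042,y)])
E
```

```text
block n 1078 c 0.6693 0.0041 w,h 28.7 32.3 ang 0.6 zmed 0.0356 mean [0.6703 0.0038 0.0354]
now [0.6683 0.0062 0.2119] yaw 0.005 F [ 0.2  0.8 -0.5] op 59.8mm t 18.4
dx 0.021 dy 0.037 dz 2.198 ax -0.011 ay 0.020 az -0.053
dx 0.023 dy 0.038 dz 2.832 ax -0.011 ay 0.020 az -0.053
```

View pics/w10.png

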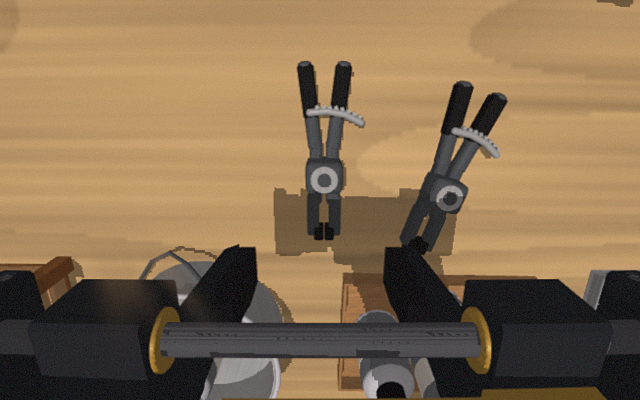

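>>> servo_tool --deltas '[{"dx": 0.02,"dy": 0.03,"dz": 0.9,"ax": 0,"ay": 0,"az": 0,"hand": 60},{"dx": 0.02,"dy": 0.03,"dz": 1.8,"ax": 0,"ay": 0,"az": 0,"hand": 60},{"dx": 0.02,"dy": 0.03,"dz": 2.5,"ax": 0,"ay": 0,"az": 0,"hand": 58},{"dx": 0.02,"dy": 0.03,"dz": 2.76,"ax": 0,"ay": 0,"az": 0,"hand": 56},{"dx": 0.02,"dy": 0.03,"dz": 2.83,"ax": 0,"ay": 0,"az": 0,"hand": 56},{"dx": 0.02,"dy": 0.03,"dz": 2.83,"ax": 0,"ay": 0,"az": 0,"hand": 56},{"dx": 0.02,"dy": 0.03,"dz": 2.83,"ax": 0,"ay": 0,"az": 0,"hand": 20},{"dx": 0.02,"dy": 0.03,"dz": 2.83,"ax": 0,"ay": 0,"az": 0,"hand": 20},{"dx": 0.02,"dy": 0.03,"dz": 2.83,"ax": 0,"ay": 0,"az": 0,"hand": 20},{"dx": 0.02,"dy": 0.03,"dz": 2.83,"ax": 0,"ay": 0,"az": 0,"hand": 20}]' --newtons 30

```text
clock: 19.62
tool_pos: [0.671, 0.0023, 0.0439]
eef_rot: [1.0, 0.0, 0.001, -0.0]
contact_force: [-0.9, -0.1, 5.8]
opening: 0.384
```

```bash
python3 - <<'E'
from h import *
s=r.get_state();print(s['q'])
# B -> high-x end, unflipped
c=np.array([.4531,.3922]);t=.014;ex=np.array([np.cos(t),np.sin(t)]);ey=np.array([-np.sin(t),np.cos(t)])
h=c+.060*ex-.016*ey;print(h)
l=c-.060*ex+.016*ey;print('low',l)
move([(.669,.004,.22,0),(h[0],h[1],.22,np.pi/2+t)])
E
```

```text
[ 0.00879298  1.03391295 -0.15697584  1.53662328  0.24436052  0.58902729
 -1.84654643]
[0.51331811 0.37704154]
low [0.39288189 0.40735846]
now [0.671  0.0023 0.0439] yaw 0.000 F [-0.9 -0.1  5.8] op 33.9mm t 19.6
dx -0.030 dy -0.029 dz -2.934 ax -0.000 ay -0.013 az 0.005
dx -2.622 dy -6.247 dz -2.938 ax 0.010 ay -0.010 az -15.129
```

>>> servo_tool --deltas '[{"dx": 0,"dy": 0,"dz": -0.6,"ax": 0,"ay": 0,"az": 0,"hand": 20},{"dx": 0,"dy": 0,"dz": -1.5,"ax": 0,"ay": 0,"az": 0,"hand": 20},{"dx": 0,"dy": 0,"dz": -2.5,"ax": 0,"ay": 0,"az": 0,"hand": 20},{"dx": -0.2,"dy": -0.5,"dz": -2.94,"ax": 0,"ay": 0,"az": -1.6,"hand": 20},{"dx": -0.5,"dy": -1.2,"dz": -2.94,"ax": 0,"ay": 0,"az": -3.2,"hand": 20},{"dx": -0.8,"dy": -1.9,"dz": -2.94,"ax": 0,"ay": 0,"az": -4.8,"hand": 20},{"dx": -1.1,"dy": -2.6,"dz": -2.94,"ax": 0,"ay": 0,"az": -6.4,"hand": 20},{"dx": -1.4,"dy": -3.3,"dz": -2.94,"ax": 0,"ay": 0,"az": -8.0,"hand": 20},{"dx": -1.7,"dy": -4.0,"dz": -2.94,"ax": 0,"ay": 0,"az": -9.6,"hand": 20},{"dx": -2.0,"dy": -4.7,"dz": -2.94,"ax": 0,"ay": 0,"az": -11.2,"hand": 20}]'

```text
clock: 20.88
tool_pos: [0.5494, 0.2848, 0.2187]
eef_rot: [0.831, 0.556, -0.001, 0.0]
contact_force: [0.9, 0.1, -2.7]
opening: 0.381
```

```bash
python3 - <<'E'
from h import *
move([(.5133,.377,.22,np.pi/2+.014)])
E
```

```text
now [0.5494 0.2848 0.2187] yaw 1.178 F [ 0.9  0.1 -2.7] op 33.6mm t 20.9
dx 1.189 dy -1.143 dz -0.022 ax -0.007 ay 0.013 az -3.880
```

>>> servo_tool --deltas '[{"dx": 0.5,"dy": -0.5,"dz": 0,"ax": 0,"ay": 0,"az": -1.6,"hand": 20},{"dx": 1.0,"dy": -1.0,"dz": 0,"ax": 0,"ay": 0,"az": -3.2,"hand": 20},{"dx": 1.18,"dy": -1.14,"dz": 0,"ax": 0,"ay": 0,"az": -3.85,"hand": 20},{"dx": 1.18,"dy": -1.14,"dz": 0,"ax": 0,"ay": 0,"az": -3.85,"hand": 20},{"dx": 1.18,"dy": -1.14,"dz": 0,"ax": 0,"ay": 0,"az": -3.85,"hand": 20}]'

```text
clock: 21.5
tool_pos: [0.5154, 0.3741, 0.2188]
eef_rot: [0.706, 0.708, -0.001, 0.001]
contact_force: [0.7, -0.4, -2.3]
opening: 0.382
```

```bash
python3 - <<'E'
from h import *
snap('wrist','w11')
move([(.5133,.377,.06,np.pi/2+.014)])
E
```

```text
now [0.5156 0.374  0.2189] yaw 1.573 F [ 0.6 -0.1 -1.9] op 33.5mm t 21.6
dx 0.056 dy -0.038 dz 2.648 ax 0.001 ay 0.021 az -0.110
```

View pics/w11.png

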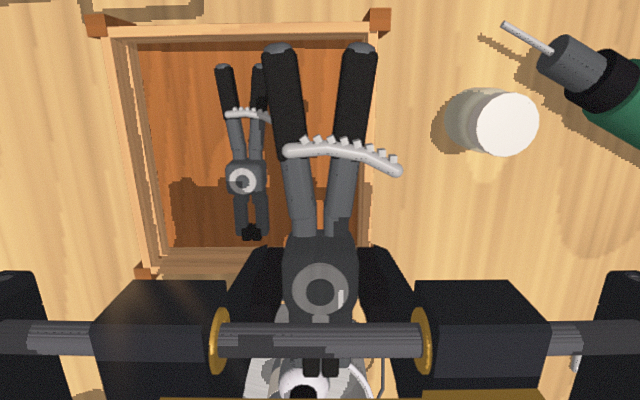

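>>> servo_tool --deltas '[{"dx": 0.05,"dy": -0.06,"dz": 0.8,"ax": 0,"ay": 0,"az": -0.11,"hand": 20},{"dx": 0.05,"dy": -0.06,"dz": 1.6,"ax": 0,"ay": 0,"az": -0.11,"hand": 20},{"dx": 0.05,"dy": -0.06,"dz": 2.3,"ax": 0,"ay": 0,"az": -0.11,"hand": 20},{"dx": 0.05,"dy": -0.06,"dz": 2.64,"ax": 0,"ay": 0,"az": -0.11,"hand": 20},{"dx": 0.05,"dy": -0.06,"dz": 2.64,"ax": 0,"ay": 0,"az": -0.11,"hand": 20},{"dx": 0.05,"dy": -0.06,"dz": 2.64,"ax": 0,"ay": 0,"az": -0.11,"hand": 20}]'

```text
clock: 22.3
tool_pos: [0.5122, 0.3798, 0.0627]
eef_rot: [0.701, 0.713, 0.002, -0.0]
contact_force: [0.6, 0.7, -1.7]
opening: 0.379
```

```bash
python3 - <<'E'
from h import *
move([(.5118,.377,.050,np.pi/2+.014)])
E
```

```text
now [0.5122 0.3798 0.0627] yaw 1.587 F [ 0.6  0.7 -1.7] op 33.4mm t 22.3
dx -0.047 dy -0.008 dz 0.211 ax 0.021 ay -0.021 az 0.022
```

>>> servo_tool --deltas '[{"dx": -0.04,"dy": 0,"dz": 0.12,"ax": 0,"ay": 0,"az": 0,"hand": 20},{"dx": -0.04,"dy": 0,"dz": 0.2,"ax": 0,"ay": 0,"az": 0,"hand": 20},{"dx": -0.04,"dy": 0,"dz": 0.25,"ax": 0,"ay": 0,"az": 0,"hand": 20},{"dx": -0.04,"dy": 0,"dz": 0.25,"ax": 0,"ay": 0,"az": 0,"hand": 20}]'

```text
clock: 22.8
tool_pos: [0.5116, 0.3762, 0.0488]
eef_rot: [0.701, 0.713, 0.0, 0.001]
contact_force: [-2.6, -4.8, 19.6]
opening: 0.382
```

>>> servo_tool --deltas '[{"dx": 0,"dy": 0,"dz": -0.04,"ax": 0,"ay": 0,"az": 0,"hand": 20},{"dx": 0,"dy": 0,"dz": -0.04,"ax": 0,"ay": 0,"az": 0,"hand": 40},{"dx": 0,"dy": 0,"dz": -0.04,"ax": 0,"ay": 0,"az": 0,"hand": 40},{"dx": 0,"dy": 0,"dz": -0.04,"ax": 0,"ay": 0,"az": 0,"hand": 40},{"dx": 0,"dy": 0,"dz": -0.3,"ax": 0,"ay": 0,"az": 0,"hand": 40},{"dx": 0,"dy": 0,"dz": -0.8,"ax": 0,"ay": 0,"az": 0,"hand": 40},{"dx": 0,"dy": 0,"dz": -1.6,"ax": 0,"ay": 0,"az": 0,"hand": 40},{"dx": 0,"dy": 0,"dz": -2.6,"ax": 0,"ay": 0,"az": 0,"hand": 60},{"dx": 0,"dy": 0,"dz": -2.8,"ax": 0,"ay": 0,"az": 0,"hand": 60},{"dx": 0,"dy": 0,"dz": -2.8,"ax": 0,"ay": 0,"az": 0,"hand": 60}]'

```text
clock: 24.05
tool_pos: [0.5115, 0.3766, 0.2152]
eef_rot: [0.701, 0.713, 0.001, 0.0]
contact_force: [0.2, 0.1, 0.6]
opening: 0.679
```

```bash
python3 - <<'E'
from h import *
p,d,m=snap('wrist','w12');snap('side','s12')
Q=cloud(load('w12'));block(Q,(.5118,.377),floor=.005,rad=.028);block(Q,(.446,.376),floor=.005,rad=.028)
move([(0.653,-.108,0.21,.28)])
E
```

```text
block n 1084 c 0.5111 0.3759 w,h 32.3 28.4 ang 1.1 zmed 0.0406 mean [0.5112 0.3766 0.0403]
block n 1065 c 0.4474 0.3745 w,h 33.2 27.5 ang 0.2 zmed 0.0405 mean [0.4478 0.3752 0.0403]
now [0.5107 0.3755 0.2127] yaw 1.588 F [-0.6 -1.1 -0.5] op 59.9mm t 24.1
dx -8.098 dy 2.234 dz 0.059 ax 0.000 ay 0.028 az 12.490
```

View pics/w12.png

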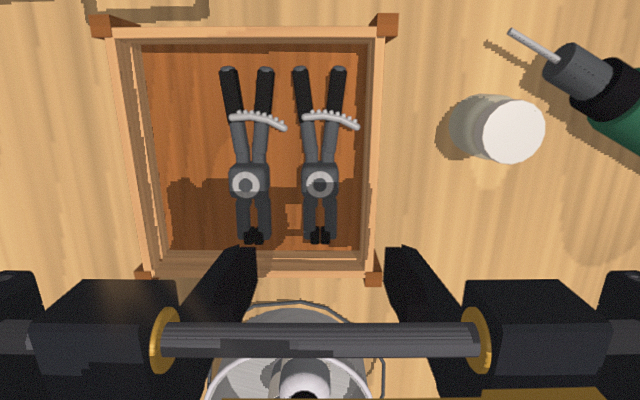

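View pics/s12.png

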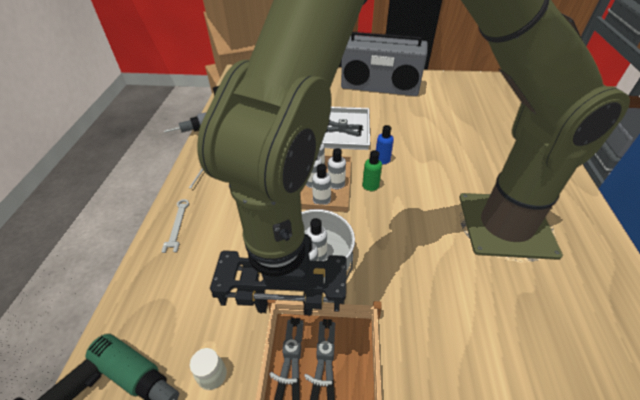

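>>> servo_tool --deltas '[{"dx": -0.8,"dy": 0.22,"dz": 0,"ax": 0,"ay": 0,"az": 1.3,"hand": 60},{"dx": -1.7,"dy": 0.47,"dz": 0,"ax": 0,"ay": 0,"az": 2.6,"hand": 60},{"dx": -2.6,"dy": 0.72,"dz": 0,"ax": 0,"ay": 0,"az": 4.0,"hand": 60},{"dx": -3.5,"dy": 0.97,"dz": 0,"ax": 0,"ay": 0,"az": 5.4,"hand": 60},{"dx": -4.4,"dy": 1.2,"dz": 0,"ax": 0,"ay": 0,"az": 6.8,"hand": 60},{"dx": -5.3,"dy": 1.46,"dz": 0,"ax": 0,"ay": 0,"az": 8.2,"hand": 60},{"dx": -6.2,"dy": 1.7,"dz": 0,"ax": 0,"ay": 0,"az": 9.6,"hand": 60},{"dx": -7.1,"dy": 1.95,"dz": 0,"ax": 0,"ay": 0,"az": 11,"hand": 60},{"dx": -7.9,"dy": 2.18,"dz": 0,"ax": 0,"ay": 0,"az": 12.4,"hand": 60},{"dx": -8.1,"dy": 2.23,"dz": 0,"ax": 0,"ay": 0,"az": 12.5,"hand": 60}]'

```text
clock: 25.4
tool_pos: [0.6524, -0.1126, 0.2116]
eef_rot: [0.991, 0.136, -0.002, 0.001]
contact_force: [0.7, 0.2, 0.1]
opening: 0.682
```

>>> servo_tool --deltas '[{"dx": 0,"dy": 0,"dz": 0,"ax": 0,"ay": 0,"az": 0,"hand": 60},{"dx": 0,"dy": 0,"dz": 0,"ax": 0,"ay": 0,"az": 0,"hand": 60}]'

```text
clock: 25.65
tool_pos: [0.6527, -0.1041, 0.2134]
eef_rot: [0.99, 0.141, -0.001, -0.001]
contact_force: [0.4, -0.0, -0.2]
opening: 0.675
```

```bash
python3 - <<'E'
from h import *
p,d,m=snap('wrist','w13')
Q=cloud(load('w13'));c=block(Q,(.653,-.108))
y=np.radians(c[4] if c[4]<45 else c[4]-90);print(y)
move([(c[0],c[1],0.08,y),(c[0],c[1],0.042,y)])
E
```

```text
block n 1057 c 0.6527 -0.1085 w,h 32.8 28.6 ang 74.9 zmed 0.0357 mean [ 0.6537 -0.1083  0.0354]
-0.26318862578178925
now [ 0.6529 -0.1042  0.2136] yaw 0.283 F [ 0.5  0.5 -0.4] op 60.0mm t 25.7
dx -0.022 dy 0.072 dz 2.227 ax -0.018 ay 0.010 az 5.215
dx -0.021 dy 0.074 dz 2.860 ax -0.018 ay 0.010 az 5.215
```

View pics/w13.png

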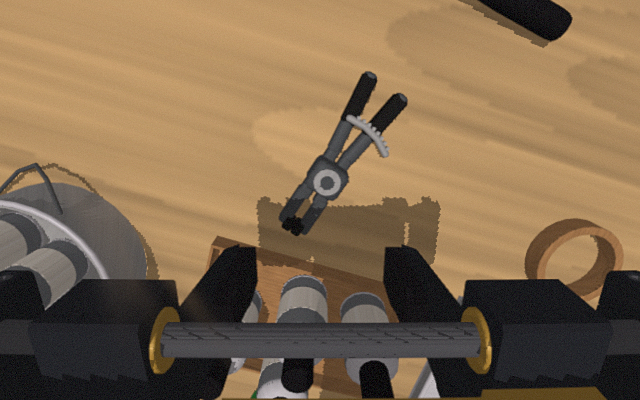

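>>> servo_tool --deltas '[{"dx": -0.02,"dy": 0.07,"dz": 0.5,"ax": 0,"ay": 0,"az": 1.6,"hand": 60},{"dx": -0.02,"dy": 0.07,"dz": 1.2,"ax": 0,"ay": 0,"az": 3.2,"hand": 60},{"dx": -0.02,"dy": 0.07,"dz": 1.9,"ax": 0,"ay": 0,"az": 4.8,"hand": 58},{"dx": -0.02,"dy": 0.07,"dz": 2.2,"ax": 0,"ay": 0,"az": 5.2,"hand": 56},{"dx": -0.02,"dy": 0.07,"dz": 2.6,"ax": 0,"ay": 0,"az": 5.2,"hand": 56},{"dx": -0.02,"dy": 0.07,"dz": 2.85,"ax": 0,"ay": 0,"az": 5.2,"hand": 56},{"dx": -0.02,"dy": 0.07,"dz": 2.85,"ax": 0,"ay": 0,"az": 5.2,"hand": 56}]'

```text
clock: 26.58
tool_pos: [0.6529, -0.1109, 0.0426]
eef_rot: [0.991, -0.132, -0.001, -0.0]
contact_force: [-0.2, -0.8, 0.1]
opening: 0.638
```

>>> servo_tool --deltas '[{"dx": 0,"dy": 0,"dz": 0,"ax": 0,"ay": 0,"az": 0,"hand": 20},{"dx": 0,"dy": 0,"dz": 0,"ax": 0,"ay": 0,"az": 0,"hand": 20},{"dx": 0,"dy": 0,"dz": 0,"ax": 0,"ay": 0,"az": 0,"hand": 20},{"dx": 0,"dy": 0,"dz": 0,"ax": 0,"ay": 0,"az": 0,"hand": 20}]' --newtons 30

```text
clock: 27.08
tool_pos: [0.654, -0.1114, 0.044]
eef_rot: [0.991, -0.132, 0.001, -0.0]
contact_force: [-0.9, 0.9, 5.8]
opening: 0.383
```

```bash
python3 - <<'E'
from h import *
move([(.653,-.1085,.22),(.52,.3,.22),(.393,.406,.22)])
E
```

```text
now [ 0.654  -0.1114  0.044 ] yaw -0.266 F [-0.9  0.9  5.8] op 33.7mm t 27.1
dx -0.024 dy -0.044 dz -2.933
dx -3.951 dy -6.031 dz -2.937
dx -6.457 dy -7.179 dz -2.940
```

>>> servo_tool --deltas '[{"dx": 0,"dy": 0,"dz": -0.6,"ax": 0,"ay": 0,"az": 0,"hand": 20},{"dx": 0,"dy": 0,"dz": -1.5,"ax": 0,"ay": 0,"az": 0,"hand": 20},{"dx": 0,"dy": 0,"dz": -2.5,"ax": 0,"ay": 0,"az": 0,"hand": 20},{"dx": -0.4,"dy": -0.6,"dz": -2.9,"ax": 0,"ay": 0,"az": -1.6,"hand": 20},{"dx": -0.9,"dy": -1.35,"dz": -2.9,"ax": 0,"ay": 0,"az": -3.2,"hand": 20},{"dx": -1.4,"dy": -2.1,"dz": -2.9,"ax": 0,"ay": 0,"az": -4.8,"hand": 20},{"dx": -1.9,"dy": -2.9,"dz": -2.9,"ax": 0,"ay": 0,"az": -6.4,"hand": 20},{"dx": -2.4,"dy": -3.6,"dz": -2.9,"ax": 0,"ay": 0,"az": -8.0,"hand": 20},{"dx": -2.9,"dy": -4.4,"dz": -2.9,"ax": 0,"ay": 0,"az": -9.6,"hand": 20},{"dx": -3.4,"dy": -5.1,"dz": -2.9,"ax": 0,"ay": 0,"az": -11.2,"hand": 20}]'

```text
clock: 28.32
tool_pos: [0.5358, 0.2389, 0.2167]
eef_rot: [0.898, 0.441, -0.0, 0.0]
contact_force: [-0.4, 0.4, -2.6]
opening: 0.385
```

```bash
python3 - <<'E'
from h import *
print(r.get_state()['q'])
move([(.43,.37,.22,2.5),(.40,.395,.22,3.3)])
E
```

```text
[-0.25097454  0.72228784 -0.42975393  1.72498097  0.40121882  0.78321253
 -1.5319801 ]
now [0.5358 0.2389 0.2167] yaw 0.913 F [-0.4  0.4 -2.6] op 34.0mm t 28.3
dx 0.652 dy -2.731 dz -0.056 ax -0.005 ay 0.004 az -15.153
dx 0.677 dy -3.381 dz -0.056 ax -0.007 ay 0.002 az -22.792
```

>>> servo_tool --deltas '[{"dx": 0.1,"dy": -0.4,"dz": 0,"ax": 0,"ay": 0,"az": -1.7,"hand": 20},{"dx": 0.2,"dy": -0.8,"dz": 0,"ax": 0,"ay": 0,"az": -3.4,"hand": 20},{"dx": 0.3,"dy": -1.2,"dz": 0,"ax": 0,"ay": 0,"az": -5.1,"hand": 20},{"dx": 0.4,"dy": -1.6,"dz": 0,"ax": 0,"ay": 0,"az": -6.8,"hand": 20},{"dx": 0.5,"dy": -2.0,"dz": 0,"ax": 0,"ay": 0,"az": -8.5,"hand": 20},{"dx": 0.6,"dy": -2.4,"dz": 0,"ax": 0,"ay": 0,"az": -10.2,"hand": 20},{"dx": 0.65,"dy": -2.7,"dz": 0,"ax": 0,"ay": 0,"az": -11.9,"hand": 20},{"dx": 0.65,"dy": -2.7,"dz": 0,"ax": 0,"ay": 0,"az": -13.6,"hand": 20},{"dx": 0.65,"dy": -2.7,"dz": 0,"ax": 0,"ay": 0,"az": -15.3,"hand": 20},{"dx": 0.65,"dy": -2.7,"dz": 0,"ax": 0,"ay": 0,"az": -17,"hand": 20}]'

```text
clock: 29.58
tool_pos: [0.4332, 0.367, 0.2164]
eef_rot: [0.222, 0.975, -0.001, 0.0]
contact_force: [0.9, 0.3, -2.3]
opening: 0.382
```

```bash
python3 - <<'E'
from h import *
print(r.get_state()['q'])
move([(.40,.395,.22,3.5),(.393,.406,.22,4.726)])
E
```

```text
[-0.29276654  0.81362655 -0.89004576  1.76906673  0.76912093  0.94919709
 -0.38819384]
now [0.4332 0.367  0.2164] yaw 2.693 F [ 0.9  0.3 -2.3] op 33.6mm t 29.6
dx 0.701 dy 0.180 dz -0.061 ax -0.017 ay -0.001 az -7.705
dx 0.886 dy 0.295 dz -0.062 ax -0.015 ay -0.013 az -19.413
```

>>> servo_tool --deltas '[{"dx": 0.2,"dy": 0.06,"dz": 0,"ax": 0,"ay": 0,"az": -1.7,"hand": 20},{"dx": 0.4,"dy": 0.12,"dz": 0,"ax": 0,"ay": 0,"az": -3.4,"hand": 20},{"dx": 0.6,"dy": 0.18,"dz": 0,"ax": 0,"ay": 0,"az": -5.1,"hand": 20},{"dx": 0.8,"dy": 0.24,"dz": 0,"ax": 0,"ay": 0,"az": -6.8,"hand": 20},{"dx": 0.88,"dy": 0.29,"dz": 0,"ax": 0,"ay": 0,"az": -8.5,"hand": 20},{"dx": 0.88,"dy": 0.29,"dz": 0,"ax": 0,"ay": 0,"az": -10.2,"hand": 20},{"dx": 0.88,"dy": 0.29,"dz": 0,"ax": 0,"ay": 0,"az": -11.9,"hand": 20},{"dx": 0.88,"dy": 0.29,"dz": 0,"ax": 0,"ay": 0,"az": -13.6,"hand": 20},{"dx": 0.88,"dy": 0.29,"dz": 0,"ax": 0,"ay": 0,"az": -15.3,"hand": 20},{"dx": 0.88,"dy": 0.29,"dz": 0,"ax": 0,"ay": 0,"az": -17,"hand": 20}]'

```text
clock: 30.82
tool_pos: [0.3937, 0.4058, 0.2162]
eef_rot: [-0.618, 0.786, -0.001, -0.001]
contact_force: [-1.1, 1.1, -1.9]
opening: 0.386
```

```bash
python3 - <<'E'
from h import *
print(r.get_state()['q'])
snap('side','s14')
move([(.393,.406,.22,4.726)])
E
```

```text
[-0.24985581  0.98373178 -1.27282801  1.76962736  1.0142172   1.21619078
  1.07637271]
now [0.3938 0.4057 0.2159] yaw -1.805 F [ 0.5  0.  -2.3] op 33.7mm t 30.9
dx -0.001 dy 0.014 dz -0.068 ax 0.000 ay -0.019 az -2.368
```

>>> servo_tool --deltas '[{"dx": 0,"dy": 0,"dz": 0,"ax": 0,"ay": 0,"az": -1.4,"hand": 20},{"dx": 0,"dy": 0.01,"dz": 0,"ax": 0,"ay": 0,"az": -2.37,"hand": 20},{"dx": 0,"dy": 0.01,"dz": 0,"ax": 0,"ay": 0,"az": -2.37,"hand": 20},{"dx": 0,"dy": 0.01,"dz": 0,"ax": 0,"ay": 0,"az": -2.37,"hand": 20}]'

```text
clock: 31.38
tool_pos: [0.3929, 0.4065, 0.2167]
eef_rot: [0.707, -0.707, 0.0, 0.0]
contact_force: [-0.7, -0.3, -2.6]
opening: 0.381
```

```bash
python3 - <<'E'
from h import *
print(r.get_state()['q'])
snap('wrist','w14')
move([(.393,.406,.06,4.726)])
E
```

```text
[-0.24001302  1.00737062 -1.31732714  1.76953152  1.038759    1.25289191
  1.2938228 ]
now [0.3929 0.4066 0.2168] yaw -1.570 F [-0.3 -0.2 -1.8] op 34.1mm t 31.4
dx 0.008 dy -0.001 dz 2.613 ax -0.002 ay -0.006 az -0.119
```

View pics/w14.png

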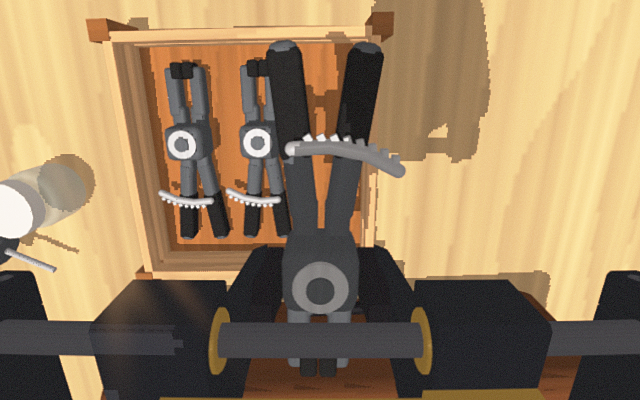

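View pics/s14.png

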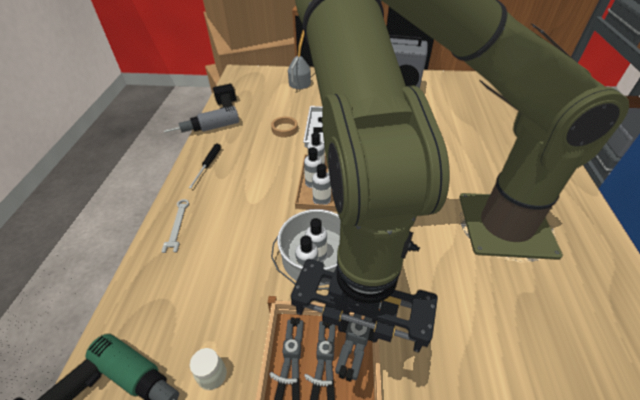

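>>> servo_tool --deltas '[{"dx": 0,"dy": 0,"dz": 0.8,"ax": 0,"ay": 0,"az": -0.11,"hand": 20},{"dx": 0,"dy": 0,"dz": 1.6,"ax": 0,"ay": 0,"az": -0.11,"hand": 20},{"dx": 0,"dy": 0,"dz": 2.2,"ax": 0,"ay": 0,"az": -0.11,"hand": 20},{"dx": 0,"dy": 0,"dz": 2.4,"ax": 0,"ay": 0,"az": -0.11,"hand": 20},{"dx": 0,"dy": 0,"dz": 2.4,"ax": 0,"ay": 0,"az": -0.11,"hand": 20},{"dx": 0,"dy": 0,"dz": 2.4,"ax": 0,"ay": 0,"az": -0.11,"hand": 20}]'

```text
clock: 32.17
tool_pos: [0.3931, 0.4078, 0.0747]
eef_rot: [0.712, -0.702, -0.0, -0.001]
contact_force: [0.0, 0.2, -2.6]
opening: 0.382
```

```bash
python3 - <<'E'
from h import *
move([(.393,.406,.050,4.726)])
E
```

```text
now [0.3931 0.4078 0.0747] yaw -1.556 F [ 0.   0.2 -2.6] op 33.7mm t 32.2
dx 0.032 dy 0.003 dz 0.411 ax -0.012 ay 0.023 az 0.009
```

>>> servo_tool --deltas '[{"dx": 0.02,"dy": 0,"dz": 0.2,"ax": 0,"ay": 0,"az": 0,"hand": 20},{"dx": 0.02,"dy": 0,"dz": 0.33,"ax": 0,"ay": 0,"az": 0,"hand": 20},{"dx": 0.02,"dy": 0,"dz": 0.4,"ax": 0,"ay": 0,"az": 0,"hand": 20},{"dx": 0.02,"dy": 0,"dz": 0.42,"ax": 0,"ay": 0,"az": 0,"hand": 20},{"dx": 0.02,"dy": 0,"dz": 0.42,"ax": 0,"ay": 0,"az": 0,"hand": 20}]'

```text
clock: 32.8
tool_pos: [0.3928, 0.4051, 0.049]
eef_rot: [0.712, -0.702, 0.001, 0.0]
contact_force: [-0.5, -4.4, 9.0]
opening: 0.383
```

>>> servo_tool --deltas '[{"dx": 0,"dy": 0,"dz": -0.01,"ax": 0,"ay": 0,"az": 0,"hand": 20},{"dx": 0,"dy": 0,"dz": -0.02,"ax": 0,"ay": 0,"az": 0,"hand": 39},{"dx": 0,"dy": 0,"dz": -0.02,"ax": 0,"ay": 0,"az": 0,"hand": 39},{"dx": 0,"dy": 0,"dz": -0.02,"ax": 0,"ay": 0,"az": 0,"hand": 39},{"dx": 0,"dy": 0,"dz": -0.3,"ax": 0,"ay": 0,"az": 0,"hand": 39},{"dx": 0,"dy": 0,"dz": -0.8,"ax": 0,"ay": 0,"az": 0,"hand": 39},{"dx": 0,"dy": 0,"dz": -1.6,"ax": 0,"ay": 0,"az": 0,"hand": 39},{"dx": 0,"dy": 0,"dz": -2.6,"ax": 0,"ay": 0,"az": 0,"hand": 60},{"dx": 0,"dy": 0,"dz": -2.8,"ax": 0,"ay": 0,"az": 0,"hand": 60},{"dx": 0,"dy": 0,"dz": -2.8,"ax": 0,"ay": 0,"az": 0,"hand": 60}]'

```text
clock: 34.05
tool_pos: [0.393, 0.4057, 0.2168]
eef_rot: [0.712, -0.702, 0.0, -0.001]
contact_force: [0.8, -0.4, 0.0]
opening: 0.68
```

```bash
python3 - <<'E'
from h import *
p,d,m=snap('wrist','w15')
Q=cloud(load('w15'))
for c in [(.393,.405),(.5118,.377),(.446,.376)]: block(Q,c,floor=.005,rad=.028)
E
```

```text
block n 1071 c 0.3931 0.4073 w,h 32.5 28.8 ang 0.1 zmed 0.0409 mean [0.3932 0.4062 0.0406]
block n 1140 c 0.5111 0.3751 w,h 32.9 28.5 ang 3.2 zmed 0.041 mean [0.5098 0.3741 0.0407]
block n 1186 c 0.4458 0.3731 w,h 32.8 28.6 ang 0.8 zmed 0.0408 mean [0.4453 0.3724 0.0406]
```

View pics/w15.png

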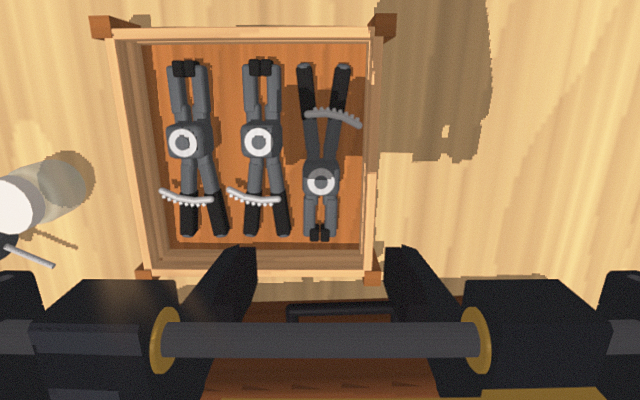

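```bash
python3 - <<'E'
from h import *
move([(.43,.2,.33,3.6),(.43,.0,.36,2.83)])
E
```

```text
now [0.3929 0.405  0.2153] yaw -1.556 F [ 0.3 -0.3 -0. ] op 59.9mm t 34.1
dx 3.428 dy -0.568 dz -1.907 ax -0.010 ay -0.009 az 10.766
dx 6.761 dy -0.518 dz -2.402 ax -0.014 ay -0.005 az 18.119
```

>>> servo_tool --deltas '[{"dx": 0.5,"dy": -0.1,"dz": -0.5,"ax": 0,"ay": 0,"az": 1.7,"hand": 60},{"dx": 1.1,"dy": -0.2,"dz": -0.9,"ax": 0,"ay": 0,"az": 3.4,"hand": 60},{"dx": 1.8,"dy": -0.3,"dz": -1.3,"ax": 0,"ay": 0,"az": 5.1,"hand": 60},{"dx": 2.5,"dy": -0.4,"dz": -1.6,"ax": 0,"ay": 0,"az": 6.8,"hand": 60},{"dx": 3.2,"dy": -0.5,"dz": -1.9,"ax": 0,"ay": 0,"az": 8.5,"hand": 60},{"dx": 4.0,"dy": -0.5,"dz": -2.1,"ax": 0,"ay": 0,"az": 10.2,"hand": 60},{"dx": 4.8,"dy": -0.5,"dz": -2.3,"ax": 0,"ay": 0,"az": 11.9,"hand": 60},{"dx": 5.6,"dy": -0.5,"dz": -2.4,"ax": 0,"ay": 0,"az": 13.6,"hand": 60},{"dx": 6.3,"dy": -0.5,"dz": -2.4,"ax": 0,"ay": 0,"az": 15.3,"hand": 60},{"dx": 6.7,"dy": -0.5,"dz": -2.4,"ax": 0,"ay": 0,"az": 17,"hand": 60}]'

```text
clock: 35.35
tool_pos: [0.4279, 0.0008, 0.358]
eef_rot: [0.102, 0.995, -0.001, -0.002]
contact_force: [1.1, -0.0, -0.1]
opening: 0.679
```

>>> servo_tool --deltas '[{"dx": 0,"dy": 0,"dz": 0,"ax": 0,"ay": 0,"az": 1.1,"hand": 60},{"dx": 0,"dy": 0,"dz": 0,"ax": 0,"ay": 0,"az": 1.1,"hand": 60},{"dx": 0,"dy": 0,"dz": 0,"ax": 0,"ay": 0,"az": 1.1,"hand": 60}]'

```text
clock: 35.72
tool_pos: [0.4285, 0.0042, 0.3591]
eef_rot: [0.153, 0.988, -0.0, -0.001]
contact_force: [1.3, -0.0, -0.4]
opening: 0.677
```

```bash
python3 - <<'E'
from h import *
print(r.get_state()['q'])
snap('wrist','w16')
move([(.393,.406,.06,2.83)])
E
```

```text
[ 0.67310915  0.5056998  -1.20672172  1.95199941  0.54296469  1.0647324
  0.49172501]
now [0.4286 0.0043 0.3593] yaw 2.834 F [ 0.5 -0.2 -0.6] op 60.5mm t 35.8
dx 2.583 dy 6.203 dz 4.990 ax -0.001 ay -0.012 az 0.042
```

View pics/w16.png

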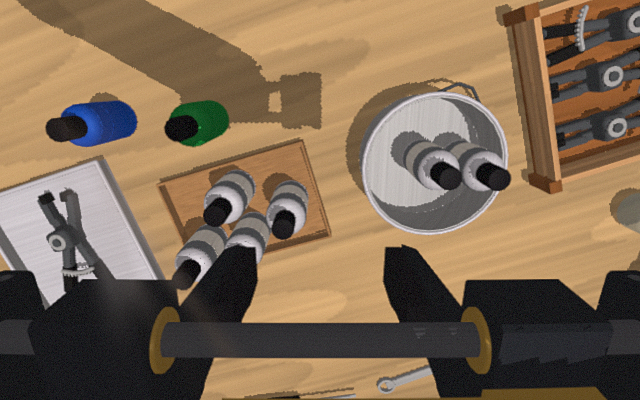

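```bash
cat >> h.py <<'E'
from scipy.optimize import least_squares
def caps(tag,top=.1225,xr=(.36,.62),yr=(-.3,.25)):
    L=load(tag);Q=cloud(L);c=L['p'].astype(int)
    m=np.isfinite(Q[...,0])&(Q[...,2]>.116)&(Q[...,2]<.132)&(Q[...,0]>xr[0])&(Q[...,0]<xr[1])&(Q[...,1]>yr[0])&(Q[...,1]<yr[1])&(c.max(-1)<90)
    n,l,st,ce=cv2.connectedComponentsWithStats(m.astype(np.uint8))
    o=[]
    for i in range(1,n):
        if st[i,4]>40:
            q=Q[l==i];zt=np.median(q[:,2]);t=q[abs(q[:,2]-zt)<.004]
            (cx,cy),rad=cv2.minEnclosingCircle((t[:,:2]*1000).astype(np.float32))
            o.append((cx/1000,cy/1000));print('cap',np.round(ce[i]),st[i,4],'enc',round(cx/1000,4),round(cy/1000,4),'r',round(rad,1),'mean',np.round(t.mean(0),4))
    return o
def pail(tag,c=(.485,.132)):
    Q=cloud(load(tag));m=np.isfinite(Q[...,0])&(Q[...,2]>.066)&(Q[...,2]<.074)
    rr=np.hypot(Q[...,0]-c[0],Q[...,1]-c[1]);m&=(rr>.074)&(rr<.094);q=Q[m]
    s=least_squares(lambda p:np.hypot(q[:,0]-p[0],q[:,1]-p[1])-p[2],[*c,.083],loss='soft_l1',f_scale=.001)
    print('pail',np.round(s.x,4),len(q),'z',q[:,2].mean().round(4));return s.x
E
python3 - <<'E'
from h import *
caps('w16');pail('w16');pail('w1');pail('side0')
E
```

```text
cap [449. 178.] 487 enc 0.4829 0.1321 r 12.9 mean [0.4823 0.1319 0.124 ]
cap [497. 178.] 494 enc 0.4996 0.182 r 12.9 mean [0.499  0.1815 0.1241]
cap [215. 215.] 420 enc 0.4473 -0.1233 r 12.7 mean [ 0.4468 -0.1229  0.1216]
cap [282. 228.] 389 enc 0.4845 -0.0573 r 12.7 mean [ 0.4838 -0.0566  0.1218]
cap [183. 279.] 322 enc 0.5109 -0.1921 r 12.4 mean [ 0.5103 -0.1906  0.1216]
pail [0.4832 0.1324 0.0849] 2589 z 0.0698
pail [0.485  0.1321 0.0853] 1315 z 0.0697
pail [0.4835 0.1331 0.0849] 675 z 0.0702
```

```bash
python3 - <<'E'
from h import *
move([(.4845,-.0573,.2,2.83),(.4845,-.0573,.112,2.83)])
E
```

```text
now [0.4286 0.0043 0.3593] yaw 2.834 F [ 0.5 -0.2 -0.6] op 60.5mm t 35.8
dx -1.202 dy -0.697 dz 2.653 ax -0.001 ay -0.012 az 0.042
dx -1.204 dy -0.697 dz 4.120 ax -0.001 ay -0.012 az 0.042
```

>>> servo_tool --deltas '[{"dx": -0.5,"dy": -0.3,"dz": 0.7,"ax": 0,"ay": 0,"az": 0,"hand": 46},{"dx": -0.9,"dy": -0.5,"dz": 1.5,"ax": 0,"ay": 0,"az": 0,"hand": 46},{"dx": -1.2,"dy": -0.7,"dz": 2.2,"ax": 0,"ay": 0,"az": 0,"hand": 46},{"dx": -1.2,"dy": -0.7,"dz": 2.65,"ax": 0,"ay": 0,"az": 0,"hand": 46},{"dx": -1.2,"dy": -0.7,"dz": 2.65,"ax": 0,"ay": 0,"az": 0,"hand": 46},{"dx": -1.2,"dy": -0.7,"dz": 2.65,"ax": 0,"ay": 0,"az": 0,"hand": 46}]'

```text
clock: 36.52
tool_pos: [0.4851, -0.057, 0.2017]
eef_rot: [0.153, 0.988, 0.0, 0.001]
contact_force: [-0.1, 0.5, -0.5]
opening: 0.519
```

```bash
python3 - <<'E'
from h import *
snap('wrist','w17');caps('w17')
move([(.4845,-.0573,.112,2.83)])
E
```

```text
cap [621. 126.] 1554 enc 0.4833 0.131 r 13.2 mean [0.4821 0.1281 0.1239]
cap [196. 196.] 1404 enc 0.4476 -0.124 r 13.1 mean [ 0.4469 -0.1232  0.1217]
cap [318. 219.] 1279 enc 0.4845 -0.0575 r 12.9 mean [ 0.4838 -0.0573  0.1219]
now [ 0.4853 -0.0572  0.202 ] yaw 2.833 F [0.5 0.6 0.8] op 46.3mm t 36.6
dx 0.015 dy -0.007 dz 1.500 ax 0.010 ay 0.019 az 0.029
```

View pics/w17.png

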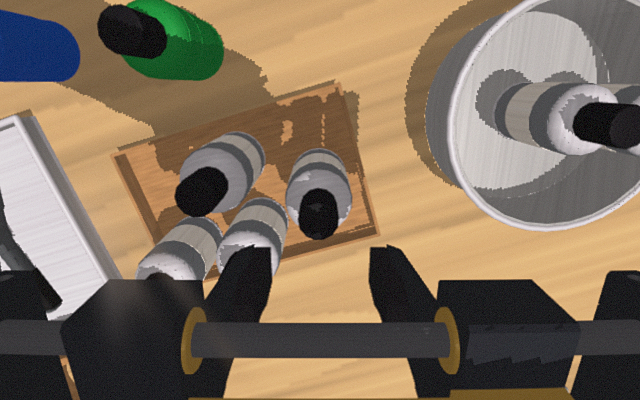

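>>> servo_tool --deltas '[{"dx": 0.01,"dy": 0,"dz": 0.7,"ax": 0,"ay": 0,"az": 0,"hand": 46},{"dx": 0.01,"dy": 0,"dz": 1.25,"ax": 0,"ay": 0,"az": 0,"hand": 46},{"dx": 0.01,"dy": 0,"dz": 1.5,"ax": 0,"ay": 0,"az": 0,"hand": 46},{"dx": 0.01,"dy": 0,"dz": 1.5,"ax": 0,"ay": 0,"az": 0,"hand": 46},{"dx": 0.01,"dy": 0,"dz": 1.5,"ax": 0,"ay": 0,"az": 0,"hand": 46},{"dx": 0.01,"dy": 0,"dz": 1.5,"ax": 0,"ay": 0,"az": 0,"hand": 15},{"dx": 0.01,"dy": 0,"dz": 1.5,"ax": 0,"ay": 0,"az": 0,"hand": 15},{"dx": 0.01,"dy": 0,"dz": 1.5,"ax": 0,"ay": 0,"az": 0,"hand": 15},{"dx": 0.01,"dy": 0,"dz": 1.5,"ax": 0,"ay": 0,"az": 0,"hand": 15}]' --newtons 20

```text
clock: 37.7
tool_pos: [0.4843, -0.0578, 0.1113]
eef_rot: [0.154, 0.988, -0.0, 0.0]
contact_force: [-0.8, -0.6, 5.6]
opening: 0.287
```

```bash
python3 - <<'E'
from h import *
move([(.4845,-.0573,.26,2.83),(.4474,.1733,.26,2.83)])
E
```

```text
now [ 0.4843 -0.0578  0.1113] yaw 2.832 F [-0.8 -0.6  5.6] op 25.3mm t 37.7
dx -0.003 dy 0.008 dz -2.479 ax -0.002 ay 0.010 az 0.018
dx 1.758 dy 3.480 dz -2.482 ax -0.002 ay 0.010 az 0.018
```

>>> servo_tool --deltas '[{"dx": 0,"dy": 0,"dz": -0.5,"ax": 0,"ay": 0,"az": 0,"hand": 15},{"dx": 0,"dy": 0,"dz": -1.3,"ax": 0,"ay": 0,"az": 0,"hand": 15},{"dx": 0,"dy": 0,"dz": -2.2,"ax": 0,"ay": 0,"az": 0,"hand": 15},{"dx": 0.2,"dy": 0.4,"dz": -2.5,"ax": 0,"ay": 0,"az": 0,"hand": 15},{"dx": 0.55,"dy": 1.1,"dz": -2.5,"ax": 0,"ay": 0,"az": 0,"hand": 15},{"dx": 0.95,"dy": 1.9,"dz": -2.5,"ax": 0,"ay": 0,"az": 0,"hand": 15},{"dx": 1.35,"dy": 2.7,"dz": -2.5,"ax": 0,"ay": 0,"az": 0,"hand": 15},{"dx": 1.7,"dy": 3.3,"dz": -2.5,"ax": 0,"ay": 0,"az": 0,"hand": 15},{"dx": 1.76,"dy": 3.48,"dz": -2.5,"ax": 0,"ay": 0,"az": 0,"hand": 15},{"dx": 1.76,"dy": 3.48,"dz": -2.5,"ax": 0,"ay": 0,"az": 0,"hand": 15}]'

```text
clock: 38.95
tool_pos: [0.447, 0.1733, 0.2605]
eef_rot: [0.154, 0.988, -0.0, -0.0]
contact_force: [0.9, -0.1, -1.2]
opening: 0.286
```

>>> servo_tool --deltas '[{"dx": 0,"dy": 0,"dz": 0,"ax": 0,"ay": 0,"az": 0,"hand": 15},{"dx": 0,"dy": 0,"dz": 0,"ax": 0,"ay": 0,"az": 0,"hand": 15}]'

```text
clock: 39.2
tool_pos: [0.4474, 0.1717, 0.2605]
eef_rot: [0.155, 0.988, -0.001, -0.0]
contact_force: [-0.2, -0.8, -1.5]
opening: 0.288
```

```bash
python3 - <<'E'
from h import *
snap('wrist','w18');snap('side','s18');pail('w18');caps('w18',yr=(.05,.25))
move([(.4474,.1733,.16,2.83),(.4474,.1733,.114,2.83)])
E
```

```text
pail [0.4827 0.1334 0.0844] 2973 z 0.0695
now [0.4473 0.1723 0.2606] yaw 2.830 F [-0.4 -0.3 -1. ] op 25.7mm t 39.3
dx 0.004 dy 0.017 dz 1.677 ax -0.006 ay 0.000 az 0.002
dx 0.004 dy 0.018 dz 2.444 ax -0.006 ay 0.000 az 0.002
```

View pics/w18.png

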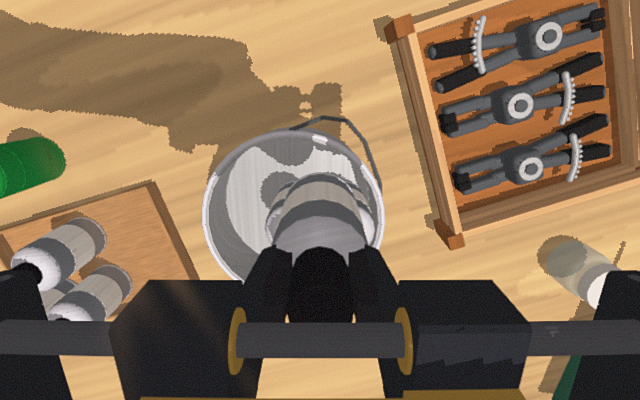

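View pics/s18.png

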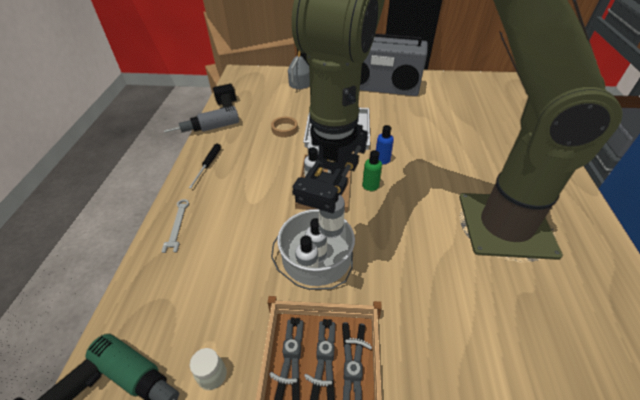

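>>> servo_tool --deltas '[{"dx": 0,"dy": 0.02,"dz": 0.6,"ax": 0,"ay": 0,"az": 0,"hand": 15},{"dx": 0,"dy": 0.02,"dz": 0.9,"ax": 0,"ay": 0,"az": 0,"hand": 15},{"dx": 0,"dy": 0.02,"dz": 0.9,"ax": 0,"ay": 0,"az": 0,"hand": 15},{"dx": 0,"dy": 0.02,"dz": 0.9,"ax": 0,"ay": 0,"az": 0,"hand": 15}]'

```text
clock: 39.8
tool_pos: [0.4478, 0.1747, 0.2074]
eef_rot: [0.154, 0.988, 0.0, 0.0]
contact_force: [-0.3, 0.8, -1.0]
opening: 0.285
```

```bash
python3 - <<'E'
from h import *
move([(.4474,.1733,.114,2.83)])
E
```

```text
now [0.4478 0.1747 0.2074] yaw 2.832 F [-0.3  0.8 -1. ] op 25.1mm t 39.8
dx 0.000 dy -0.026 dz 1.557 ax 0.009 ay 0.006 az 0.015
```

>>> servo_tool --deltas '[{"dx": 0,"dy": -0.03,"dz": 0.4,"ax": 0,"ay": 0,"az": 0,"hand": 15},{"dx": 0,"dy": -0.03,"dz": 0.8,"ax": 0,"ay": 0,"az": 0,"hand": 15},{"dx": 0,"dy": -0.03,"dz": 1.15,"ax": 0,"ay": 0,"az": 0,"hand": 15},{"dx": 0,"dy": -0.03,"dz": 1.35,"ax": 0,"ay": 0,"az": 0,"hand": 15},{"dx": 0,"dy": -0.03,"dz": 1.45,"ax": 0,"ay": 0,"az": 0,"hand": 15},{"dx": 0,"dy": -0.03,"dz": 1.5,"ax": 0,"ay": 0,"az": 0,"hand": 15},{"dx": 0,"dy": -0.03,"dz": 1.5,"ax": 0,"ay": 0,"az": 0,"hand": 15}]'

```text
clock: 40.67
tool_pos: [0.4471, 0.1729, 0.1171]
eef_rot: [0.154, 0.988, 0.0, 0.0]
contact_force: [0.1, -0.3, -0.6]
opening: 0.287
```

>>> servo_tool --deltas '[{"dx": 0,"dy": 0,"dz": 0.04,"ax": 0,"ay": 0,"az": 0,"hand": 15},{"dx": 0,"dy": 0,"dz": 0.06,"ax": 0,"ay": 0,"az": 0,"hand": 15},{"dx": 0,"dy": 0,"dz": 0.07,"ax": 0,"ay": 0,"az": 0,"hand": 15}]'

```text
clock: 41.05
tool_pos: [0.447, 0.1728, 0.1132]
eef_rot: [0.154, 0.988, -0.0, 0.001]
contact_force: [-0.3, -1.5, 11.4]
opening: 0.288
```

>>> servo_tool --deltas '[{"dx": 0,"dy": 0,"dz": -0.03,"ax": 0,"ay": 0,"az": 0,"hand": 15},{"dx": 0,"dy": 0,"dz": -0.03,"ax": 0,"ay": 0,"az": 0,"hand": 38},{"dx": 0,"dy": 0,"dz": -0.03,"ax": 0,"ay": 0,"az": 0,"hand": 38},{"dx": 0,"dy": 0,"dz": -0.03,"ax": 0,"ay": 0,"az": 0,"hand": 38},{"dx": 0,"dy": 0,"dz": -0.4,"ax": 0,"ay": 0,"az": 0,"hand": 38},{"dx": 0,"dy": 0,"dz": -1.0,"ax": 0,"ay": 0,"az": 0,"hand": 38},{"dx": 0,"dy": 0,"dz": -1.8,"ax": 0,"ay": 0,"az": 0,"hand": 42},{"dx": 0,"dy": 0,"dz": -2.4,"ax": 0,"ay": 0,"az": 0,"hand": 46},{"dx": 0,"dy": 0,"dz": -2.4,"ax": 0,"ay": 0,"az": 0,"hand": 46},{"dx": 0,"dy": 0,"dz": -2.4,"ax": 0,"ay": 0,"az": 0,"hand": 46}]'

```text
clock: 42.3
tool_pos: [0.4466, 0.1722, 0.2559]
eef_rot: [0.154, 0.988, -0.001, -0.0]
contact_force: [0.3, -0.5, -0.5]
opening: 0.526
```

```bash
python3 - <<'E'
from h import *
snap('wrist','w19');caps('w19',yr=(.05,.25));pail('w19')
move([(.4475,-.1237,.26,.73+np.pi),(.4475,-.1237,.26,.73)])
E
```

```text
cap [321. 195.] 871 enc 0.4471 0.173 r 12.9 mean [0.4465 0.1733 0.1239]
cap [287. 249.] 777 enc 0.4829 0.1328 r 12.9 mean [0.4822 0.133  0.1238]
cap [351. 250.] 789 enc 0.4996 0.1825 r 12.9 mean [0.4988 0.1828 0.1239]
pail [0.483  0.1332 0.0845] 3800 z 0.0695
now [0.4464 0.1721 0.2555] yaw 2.832 F [-1.   0.1  1. ] op 46.1mm t 42.4
dx -1.520 dy -4.690 dz -0.068 ax -0.010 ay -0.019 az -9.928
dx -1.520 dy -4.690 dz -0.068 ax -0.022 ay 0.012 az 20.072
```

View pics/w19.png

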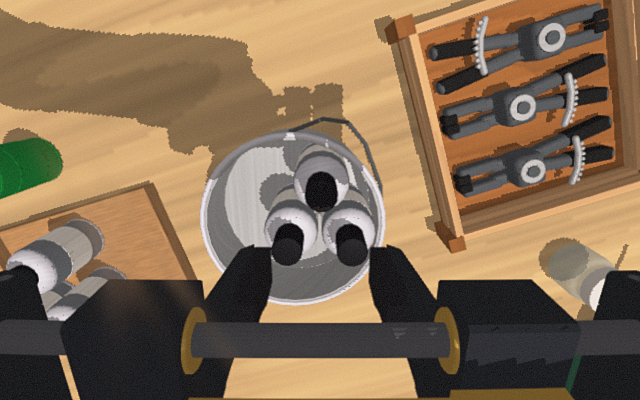

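>>> servo_tool --deltas '[{"dx": -0.2,"dy": -0.7,"dz": 0,"ax": 0,"ay": 0,"az": 1.6,"hand": 46},{"dx": -0.5,"dy": -1.5,"dz": 0,"ax": 0,"ay": 0,"az": 3.2,"hand": 46},{"dx": -0.8,"dy": -2.4,"dz": 0,"ax": 0,"ay": 0,"az": 4.8,"hand": 46},{"dx": -1.1,"dy": -3.3,"dz": 0,"ax": 0,"ay": 0,"az": 6.4,"hand": 46},{"dx": -1.3,"dy": -4.1,"dz": 0.3,"ax": 0,"ay": 0,"az": 8.0,"hand": 46},{"dx": -1.5,"dy": -4.6,"dz": 0.7,"ax": 0,"ay": 0,"az": 9.6,"hand": 46},{"dx": -1.52,"dy": -4.69,"dz": 0.9,"ax": 0,"ay": 0,"az": 10,"hand": 46},{"dx": -1.52,"dy": -4.69,"dz": 0.9,"ax": 0,"ay": 0,"az": 10,"hand": 46},{"dx": -1.52,"dy": -4.69,"dz": 0.9,"ax": 0,"ay": 0,"az": 10,"hand": 46}]'

```text
clock: 43.48
tool_pos: [0.448, -0.1221, 0.2025]
eef_rot: [0.627, 0.779, 0.0, -0.0]
contact_force: [1.0, 0.8, -0.3]
opening: 0.521
```

```bash
python3 - <<'E'
from h import *
snap('wrist','w20');o=caps('w20',yr=(-.25,0.));print(r.get_state()['q'])
b=min(o,key=lambda a:np.hypot(a[0]-.4475,a[1]+.1237))
move([(*b,.112)])
E
```

```text
cap [318. 223.] 1262 enc 0.4471 -0.1242 r 12.9 mean [ 0.4471 -0.1232  0.1217]
cap [418. 243.] 1193 enc 0.5131 -0.1238 r 12.9 mean [ 0.5126 -0.1232  0.1218]
cap [375. 319.] 71 enc 0.5013 -0.1872 r 4.5 mean [ 0.5017 -0.186   0.1194]
[ 0.57565566  0.65475345 -0.65040617  2.08536654  0.68374255  0.6223438
 -0.3359811 ]
now [ 0.4482 -0.1221  0.2027] yaw 1.787 F [ 0.1 -0.4 -0.1] op 45.8mm t 43.5
dx -0.031 dy -0.025 dz 1.512
```

View pics/w20.png

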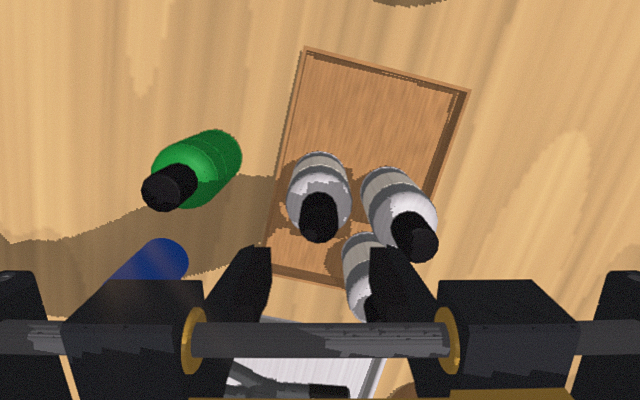

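>>> servo_tool --deltas '[{"dx": -0.03,"dy": -0.02,"dz": 0.7,"ax": 0,"ay": 0,"az": 0,"hand": 46},{"dx": -0.03,"dy": -0.02,"dz": 1.25,"ax": 0,"ay": 0,"az": 0,"hand": 46},{"dx": -0.03,"dy": -0.02,"dz": 1.5,"ax": 0,"ay": 0,"az": 0,"hand": 46},{"dx": -0.03,"dy": -0.02,"dz": 1.5,"ax": 0,"ay": 0,"az": 0,"hand": 46},{"dx": -0.03,"dy": -0.02,"dz": 1.5,"ax": 0,"ay": 0,"az": 0,"hand": 46},{"dx": -0.03,"dy": -0.02,"dz": 1.5,"ax": 0,"ay": 0,"az": 0,"hand": 15},{"dx": -0.03,"dy": -0.02,"dz": 1.5,"ax": 0,"ay": 0,"az": 0,"hand": 15},{"dx": -0.03,"dy": -0.02,"dz": 1.5,"ax": 0,"ay": 0,"az": 0,"hand": 15},{"dx": -0.03,"dy": -0.02,"dz": 1.5,"ax": 0,"ay": 0,"az": 0,"hand": 15}]' --newtons 20

```text
clock: 44.65
tool_pos: [0.4476, -0.1252, 0.113]
eef_rot: [0.628, 0.779, 0.0, 0.001]
contact_force: [-0.2, -0.1, 6.1]
opening: 0.289
```

```bash
python3 - <<'E'
from h import *
move([(.4301,.1222,.26,.73)])
E
```

```text
now [ 0.4476 -0.1252  0.113 ] yaw 1.785 F [-0.2 -0.1  6.1] op 25.4mm t 44.6
dx 4.089 dy 0.592 dz -2.451 ax 0.012 ay 0.001 az 10.071
```

>>> servo_tool --deltas '[{"dx": 0,"dy": 0,"dz": -0.5,"ax": 0,"ay": 0,"az": 0,"hand": 15},{"dx": 0,"dy": 0,"dz": -1.3,"ax": 0,"ay": 0,"az": 0,"hand": 15},{"dx": 0,"dy": 0,"dz": -2.2,"ax": 0,"ay": 0,"az": 0,"hand": 15},{"dx": 0.5,"dy": 0.1,"dz": -2.45,"ax": 0,"ay": 0,"az": 1.6,"hand": 15},{"dx": 1.2,"dy": 0.2,"dz": -2.45,"ax": 0,"ay": 0,"az": 3.2,"hand": 15},{"dx": 2.0,"dy": 0.3,"dz": -2.45,"ax": 0,"ay": 0,"az": 4.8,"hand": 15},{"dx": 2.8,"dy": 0.4,"dz": -2.45,"ax": 0,"ay": 0,"az": 6.4,"hand": 15},{"dx": 3.5,"dy": 0.5,"dz": -2.45,"ax": 0,"ay": 0,"az": 8.0,"hand": 15},{"dx": 4.0,"dy": 0.6,"dz": -2.45,"ax": 0,"ay": 0,"az": 9.6,"hand": 15},{"dx": 4.08,"dy": 0.6,"dz": -2.45,"ax": 0,"ay": 0,"az": 10.07,"hand": 15}]'

```text
clock: 45.9
tool_pos: [0.4299, 0.1246, 0.2595]
eef_rot: [0.934, 0.358, 0.0, -0.001]
contact_force: [-0.5, -0.4, -1.2]
opening: 0.289
```

>>> servo_tool --deltas '[{"dx": 0,"dy": 0,"dz": 0,"ax": 0,"ay": 0,"az": 0,"hand": 15},{"dx": 0,"dy": 0,"dz": 0,"ax": 0,"ay": 0,"az": 0,"hand": 15}]'

```text
clock: 46.15
tool_pos: [0.4302, 0.121, 0.2593]
eef_rot: [0.934, 0.357, -0.0, 0.0]
contact_force: [0.2, -1.0, -0.9]
opening: 0.288
```

```bash
python3 - <<'E'
from h import *
snap('wrist','w21');pail('w21')
move([(.4292,.1213,.205,.73)])
E
```

```text
pail [0.4841 0.1332 0.0845] 4761 z 0.0696
now [0.4303 0.121  0.2594] yaw 0.730 F [ 0.3 -0.7 -1.3] op 25.2mm t 46.2
dx -0.009 dy -0.016 dz 0.907 ax 0.001 ay 0.008 az -0.003
```

View pics/w21.png

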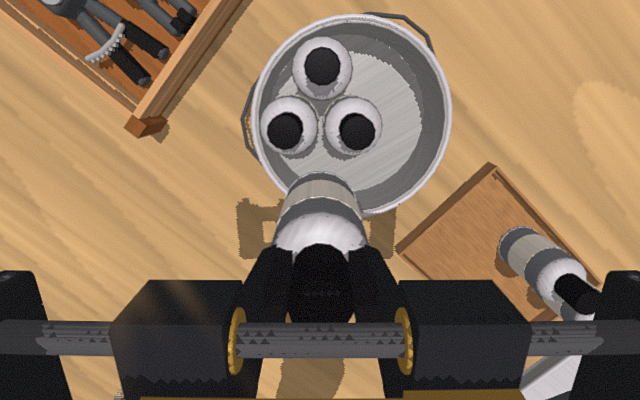

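>>> servo_tool --deltas '[{"dx": 0,"dy": -0.01,"dz": 0.5,"ax": 0,"ay": 0,"az": 0,"hand": 15},{"dx": 0,"dy": -0.01,"dz": 0.85,"ax": 0,"ay": 0,"az": 0,"hand": 15},{"dx": 0,"dy": -0.01,"dz": 0.9,"ax": 0,"ay": 0,"az": 0,"hand": 15},{"dx": 0,"dy": -0.01,"dz": 0.9,"ax": 0,"ay": 0,"az": 0,"hand": 15},{"dx": 0,"dy": -0.01,"dz": 0.9,"ax": 0,"ay": 0,"az": 0,"hand": 15}]'

```text
clock: 46.82
tool_pos: [0.4306, 0.1223, 0.2063]
eef_rot: [0.934, 0.357, 0.001, 0.0]
contact_force: [0.2, -0.5, -1.4]
opening: 0.285
```

```bash
python3 - <<'E'
from h import *
move([(.4292,.1213,.117,.73)])
E
```

```text
now [0.4306 0.1223 0.2063] yaw 0.730 F [ 0.2 -0.5 -1.4] op 25.1mm t 46.8
dx -0.030 dy -0.003 dz 1.488 ax 0.006 ay -0.014 az -0.002
```

>>> servo_tool --deltas '[{"dx": -0.03,"dy": 0,"dz": 0.4,"ax": 0,"ay": 0,"az": 0,"hand": 15},{"dx": -0.03,"dy": 0,"dz": 0.8,"ax": 0,"ay": 0,"az": 0,"hand": 15},{"dx": -0.03,"dy": 0,"dz": 1.15,"ax": 0,"ay": 0,"az": 0,"hand": 15},{"dx": -0.03,"dy": 0,"dz": 1.35,"ax": 0,"ay": 0,"az": 0,"hand": 15},{"dx": -0.03,"dy": 0,"dz": 1.45,"ax": 0,"ay": 0,"az": 0,"hand": 15},{"dx": -0.03,"dy": 0,"dz": 1.48,"ax": 0,"ay": 0,"az": 0,"hand": 15},{"dx": -0.03,"dy": 0,"dz": 1.5,"ax": 0,"ay": 0,"az": 0,"hand": 15},{"dx": -0.03,"dy": 0,"dz": 1.53,"ax": 0,"ay": 0,"az": 0,"hand": 15},{"dx": -0.03,"dy": 0,"dz": 1.53,"ax": 0,"ay": 0,"az": 0,"hand": 15}]'

```text
clock: 47.95
tool_pos: [0.4296, 0.1215, 0.115]
eef_rot: [0.934, 0.357, 0.002, 0.0]
contact_force: [0.6, 0.7, 11.2]
opening: 0.287
```

>>> servo_tool --deltas '[{"dx": 0,"dy": 0,"dz": -0.03,"ax": 0,"ay": 0,"az": 0,"hand": 15},{"dx": 0,"dy": 0,"dz": -0.03,"ax": 0,"ay": 0,"az": 0,"hand": 38},{"dx": 0,"dy": 0,"dz": -0.03,"ax": 0,"ay": 0,"az": 0,"hand": 38},{"dx": 0,"dy": 0,"dz": -0.03,"ax": 0,"ay": 0,"az": 0,"hand": 38},{"dx": 0,"dy": 0,"dz": -0.4,"ax": 0,"ay": 0,"az": 0,"hand": 38},{"dx": 0,"dy": 0,"dz": -1.0,"ax": 0,"ay": 0,"az": 0,"hand": 38},{"dx": 0,"dy": 0,"dz": -1.8,"ax": 0,"ay": 0,"az": 0,"hand": 42},{"dx": 0,"dy": 0,"dz": -2.4,"ax": 0,"ay": 0,"az": 0,"hand": 46},{"dx": 0,"dy": 0,"dz": -2.4,"ax": 0,"ay": 0,"az": 0,"hand": 46},{"dx": 0,"dy": 0,"dz": -2.4,"ax": 0,"ay": 0,"az": 0,"hand": 46}]'

```text
clock: 49.2
tool_pos: [0.4282, 0.1206, 0.2571]
eef_rot: [0.934, 0.357, -0.001, 0.0]
contact_force: [-0.4, -0.3, -0.9]
opening: 0.525
```

```bash
python3 - <<'E'
from h import *
snap('wrist','w22');caps('w22',yr=(.03,.25));pail('w22')
move([(.513,-.1237,.2,1.25)])
E
```

```text
cap [323.  63.] 1101 enc 0.5 0.1827 r 12.7 mean [0.5002 0.1826 0.124 ]
cap [285. 129.] 962 enc 0.4482 0.1729 r 13.0 mean [0.4485 0.1734 0.1239]
cap [359. 130.] 997 enc 0.4835 0.1328 r 12.9 mean [0.4836 0.1331 0.1238]
cap [320. 190.] 866 enc 0.4305 0.1228 r 12.9 mean [0.4308 0.1234 0.1238]
pail [0.4839 0.1331 0.0846] 5387 z 0.0696
now [0.4279 0.1206 0.2568] yaw 0.730 F [-0.8 -0.  -0.7] op 45.9mm t 49.2
dx -1.657 dy 3.980 dz 0.948 ax -0.011 ay 0.020 az -4.964
```

View pics/w22.png

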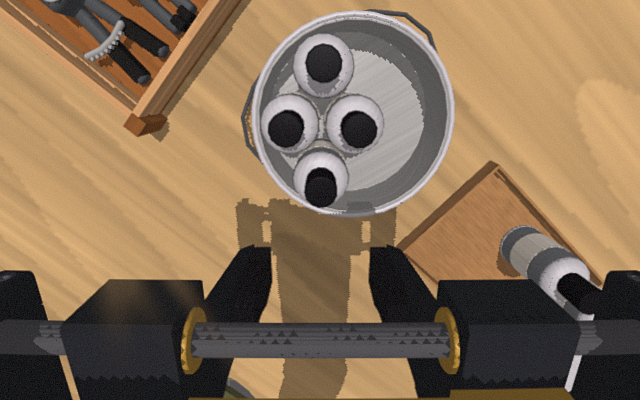

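>>> servo_tool --deltas '[{"dx": -0.3,"dy": 0.7,"dz": 0,"ax": 0,"ay": 0,"az": -1.0,"hand": 46},{"dx": -0.7,"dy": 1.6,"dz": 0,"ax": 0,"ay": 0,"az": -2.2,"hand": 46},{"dx": -1.05,"dy": 2.5,"dz": 0,"ax": 0,"ay": 0,"az": -3.4,"hand": 46},{"dx": -1.4,"dy": 3.4,"dz": 0.3,"ax": 0,"ay": 0,"az": -4.6,"hand": 46},{"dx": -1.65,"dy": 3.95,"dz": 0.8,"ax": 0,"ay": 0,"az": -5,"hand": 46},{"dx": -1.65,"dy": 3.95,"dz": 0.95,"ax": 0,"ay": 0,"az": -5,"hand": 46},{"dx": -1.65,"dy": 3.95,"dz": 0.95,"ax": 0,"ay": 0,"az": -5,"hand": 46},{"dx": -1.65,"dy": 3.95,"dz": 0.95,"ax": 0,"ay": 0,"az": -5,"hand": 46}]'

```text
clock: 50.25
tool_pos: [0.5131, -0.1196, 0.2012]
eef_rot: [0.809, 0.588, 0.0, -0.0]
contact_force: [0.8, -0.6, 0.3]
opening: 0.523
```

```bash
python3 - <<'E'
from h import *
snap('wrist','w23');o=caps('w23',yr=(-.25,0.))
b=min(o,key=lambda a:np.hypot(a[0]-.513,a[1]+.1237))
move([(*b,.112)])
E
```

```text
cap [323. 227.] 1286 enc 0.5135 -0.1242 r 13.0 mean [ 0.5138 -0.1234  0.1217]
cap [351. 312.] 766 enc 0.5121 -0.1919 r 12.9 mean [ 0.5126 -0.1883  0.1215]
now [ 0.5133 -0.1198  0.2015] yaw 1.257 F [-0.6 -0.1 -0.2] op 45.8mm t 50.3
dx -0.068 dy 0.024 dz 1.491
```

>>> servo_tool --deltas '[{"dx": -0.06,"dy": 0.02,"dz": 0.7,"ax": 0,"ay": 0,"az": 0,"hand": 46},{"dx": -0.06,"dy": 0.02,"dz": 1.25,"ax": 0,"ay": 0,"az": 0,"hand": 46},{"dx": -0.06,"dy": 0.02,"dz": 1.49,"ax": 0,"ay": 0,"az": 0,"hand": 46},{"dx": -0.06,"dy": 0.02,"dz": 1.49,"ax": 0,"ay": 0,"az": 0,"hand": 46},{"dx": -0.06,"dy": 0.02,"dz": 1.49,"ax": 0,"ay": 0,"az": 0,"hand": 46},{"dx": -0.06,"dy": 0.02,"dz": 1.49,"ax": 0,"ay": 0,"az": 0,"hand": 15},{"dx": -0.06,"dy": 0.02,"dz": 1.49,"ax": 0,"ay": 0,"az": 0,"hand": 15},{"dx": -0.06,"dy": 0.02,"dz": 1.49,"ax": 0,"ay": 0,"az": 0,"hand": 15},{"dx": -0.06,"dy": 0.02,"dz": 1.49,"ax": 0,"ay": 0,"az": 0,"hand": 15}]' --newtons 20

```text
clock: 51.42
tool_pos: [0.5135, -0.1255, 0.1119]
eef_rot: [0.81, 0.587, 0.0, 0.001]
contact_force: [0.1, -1.1, 5.5]
opening: 0.287
```

```bash
python3 - <<'E'
from h import *
move([(.466,.082,.26,1.77)])
E
```

```text
now [ 0.5135 -0.1255  0.1119] yaw 1.254 F [ 0.1 -1.1  5.5] op 25.3mm t 51.4
dx 3.039 dy -1.828 dz -2.471 ax 0.012 ay 0.004 az -4.932
```

>>> servo_tool --deltas '[{"dx": 0,"dy": 0,"dz": -0.5,"ax": 0,"ay": 0,"az": 0,"hand": 15},{"dx": 0,"dy": 0,"dz": -1.3,"ax": 0,"ay": 0,"az": 0,"hand": 15},{"dx": 0,"dy": 0,"dz": -2.2,"ax": 0,"ay": 0,"az": 0,"hand": 15},{"dx": 0.5,"dy": -0.3,"dz": -2.47,"ax": 0,"ay": 0,"az": -1.0,"hand": 15},{"dx": 1.1,"dy": -0.66,"dz": -2.47,"ax": 0,"ay": 0,"az": -2.0,"hand": 15},{"dx": 1.8,"dy": -1.1,"dz": -2.47,"ax": 0,"ay": 0,"az": -3.0,"hand": 15},{"dx": 2.5,"dy": -1.5,"dz": -2.47,"ax": 0,"ay": 0,"az": -4.2,"hand": 15},{"dx": 3.0,"dy": -1.82,"dz": -2.47,"ax": 0,"ay": 0,"az": -4.93,"hand": 15},{"dx": 3.02,"dy": -1.83,"dz": -2.47,"ax": 0,"ay": 0,"az": -4.93,"hand": 15},{"dx": 3.02,"dy": -1.83,"dz": -2.47,"ax": 0,"ay": 0,"az": -4.93,"hand": 15}]'

```text
clock: 52.68
tool_pos: [0.465, 0.0802, 0.2592]
eef_rot: [0.634, 0.774, -0.001, 0.0]
contact_force: [0.5, -0.2, -1.6]
opening: 0.286
```

```bash
python3 - <<'E'
from h import *
snap('wrist','w24')
move([(.4663,.0807,.205,1.77)])
E
```

```text
now [0.4651 0.0796 0.2592] yaw 1.768 F [ 0.3 -0.2 -1. ] op 25.5mm t 52.7
dx 0.015 dy 0.023 dz 0.903 ax -0.011 ay 0.012 az -0.020
```

View pics/w24.png

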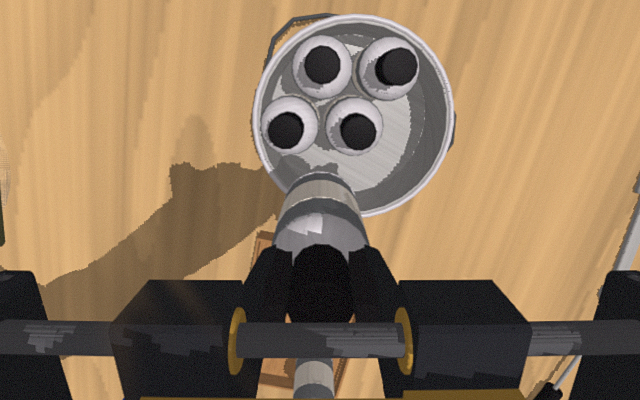

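>>> servo_tool --deltas '[{"dx": 0.01,"dy": 0.02,"dz": 0.5,"ax": 0,"ay": 0,"az": 0,"hand": 15},{"dx": 0.01,"dy": 0.02,"dz": 0.85,"ax": 0,"ay": 0,"az": 0,"hand": 15},{"dx": 0.01,"dy": 0.02,"dz": 0.9,"ax": 0,"ay": 0,"az": 0,"hand": 15},{"dx": 0.01,"dy": 0.02,"dz": 0.9,"ax": 0,"ay": 0,"az": 0,"hand": 15},{"dx": 0.01,"dy": 0.02,"dz": 0.9,"ax": 0,"ay": 0,"az": 0,"hand": 15}]'

```text
clock: 53.35
tool_pos: [0.4668, 0.0818, 0.2063]
eef_rot: [0.634, 0.774, 0.001, 0.001]
contact_force: [-0.0, 1.0, -0.9]
opening: 0.286
```

```bash
python3 - <<'E'
from h import *
move([(.4663,.0807,.116,1.77)])
E
```

```text
now [0.4668 0.0818 0.2063] yaw 1.769 F [-0.   1.  -0.9] op 25.2mm t 53.4
dx -0.016 dy -0.014 dz 1.505 ax 0.015 ay 0.000 az -0.007
```

>>> servo_tool --deltas '[{"dx": -0.02,"dy": -0.01,"dz": 0.4,"ax": 0,"ay": 0,"az": 0,"hand": 15},{"dx": -0.02,"dy": -0.01,"dz": 0.8,"ax": 0,"ay": 0,"az": 0,"hand": 15},{"dx": -0.02,"dy": -0.01,"dz": 1.15,"ax": 0,"ay": 0,"az": 0,"hand": 15},{"dx": -0.02,"dy": -0.01,"dz": 1.35,"ax": 0,"ay": 0,"az": 0,"hand": 15},{"dx": -0.02,"dy": -0.01,"dz": 1.45,"ax": 0,"ay": 0,"az": 0,"hand": 15},{"dx": -0.02,"dy": -0.01,"dz": 1.5,"ax": 0,"ay": 0,"az": 0,"hand": 15},{"dx": -0.02,"dy": -0.01,"dz": 1.53,"ax": 0,"ay": 0,"az": 0,"hand": 15},{"dx": -0.02,"dy": -0.01,"dz": 1.55,"ax": 0,"ay": 0,"az": 0,"hand": 15},{"dx": -0.02,"dy": -0.01,"dz": 1.55,"ax": 0,"ay": 0,"az": 0,"hand": 15}]'

```text
clock: 54.48
tool_pos: [0.4663, 0.0807, 0.1138]
eef_rot: [0.633, 0.774, 0.001, 0.001]
contact_force: [-0.5, -1.1, 9.2]
opening: 0.286
```

>>> servo_tool --deltas '[{"dx": 0,"dy": 0,"dz": -0.03,"ax": 0,"ay": 0,"az": 0,"hand": 15},{"dx": 0,"dy": 0,"dz": -0.03,"ax": 0,"ay": 0,"az": 0,"hand": 38},{"dx": 0,"dy": 0,"dz": -0.03,"ax": 0,"ay": 0,"az": 0,"hand": 38},{"dx": 0,"dy": 0,"dz": -0.03,"ax": 0,"ay": 0,"az": 0,"hand": 38},{"dx": 0,"dy": 0,"dz": -0.4,"ax": 0,"ay": 0,"az": 0,"hand": 38},{"dx": 0,"dy": 0,"dz": -1.0,"ax": 0,"ay": 0,"az": 0,"hand": 38},{"dx": 0,"dy": 0,"dz": -1.8,"ax": 0,"ay": 0,"az": 0,"hand": 42},{"dx": 0,"dy": 0,"dz": -2.4,"ax": 0,"ay": 0,"az": 0,"hand": 46},{"dx": 0,"dy": 0,"dz": -2.4,"ax": 0,"ay": 0,"az": 0,"hand": 46},{"dx": 0,"dy": 0,"dz": -2.4,"ax": 0,"ay": 0,"az": 0,"hand": 46}]'

```text
clock: 55.72
tool_pos: [0.4654, 0.08, 0.2559]
eef_rot: [0.633, 0.774, -0.001, -0.0]
contact_force: [0.2, -0.3, -1.1]
opening: 0.521
```

```bash
python3 - <<'E'
from h import *
snap('wrist','w25');caps('w25',yr=(.03,.25));pail('w25')
move([(.512,-.192,.2,2.2)])
E
```

```text
cap [321.  64.] 1101 enc 0.4478 0.1728 r 12.7 mean [0.4477 0.1731 0.1241]
cap [398.  66.] 1160 enc 0.4999 0.1824 r 12.8 mean [0.4996 0.1825 0.1241]
cap [284. 131.] 971 enc 0.4299 0.123 r 12.8 mean [0.4302 0.1233 0.1238]
cap [358. 133.] 993 enc 0.4832 0.1326 r 12.9 mean [0.4828 0.1328 0.1239]
cap [321. 193.] 883 enc 0.4662 0.0822 r 12.7 mean [0.4659 0.0827 0.1238]
pail [0.4837 0.1331 0.0846] 5424 z 0.0696
now [0.4652 0.0801 0.2555] yaw 1.770 F [-0.4  0.1  0.1] op 45.9mm t 55.8
dx -4.599 dy -0.131 dz 0.929 ax -0.022 ay 0.001 az -4.105
```

View pics/w25.png

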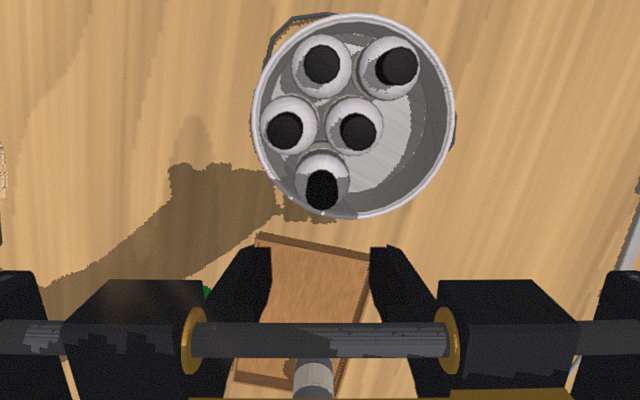

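>>> servo_tool --deltas '[{"dx": -0.7,"dy": 0,"dz": 0,"ax": 0,"ay": 0,"az": -1.0,"hand": 46},{"dx": -1.6,"dy": -0.05,"dz": 0,"ax": 0,"ay": 0,"az": -2.0,"hand": 46},{"dx": -2.5,"dy": -0.1,"dz": 0,"ax": 0,"ay": 0,"az": -3.0,"hand": 46},{"dx": -3.4,"dy": -0.1,"dz": 0,"ax": 0,"ay": 0,"az": -4.1,"hand": 46},{"dx": -4.3,"dy": -0.13,"dz": 0.4,"ax": 0,"ay": 0,"az": -4.1,"hand": 46},{"dx": -4.6,"dy": -0.13,"dz": 0.9,"ax": 0,"ay": 0,"az": -4.1,"hand": 46},{"dx": -4.63,"dy": -0.13,"dz": 0.93,"ax": 0,"ay": 0,"az": -4.1,"hand": 46},{"dx": -4.63,"dy": -0.13,"dz": 0.93,"ax": 0,"ay": 0,"az": -4.1,"hand": 46},{"dx": -4.63,"dy": -0.13,"dz": 0.93,"ax": 0,"ay": 0,"az": -4.1,"hand": 46}]'

```text
clock: 56.9
tool_pos: [0.5139, -0.1915, 0.2019]
eef_rot: [0.453, 0.892, 0.001, 0.001]
contact_force: [0.3, -0.2, 0.6]
opening: 0.523
```

```bash
python3 - <<'E'
from h import *
snap('wrist','w26');o=caps('w26',yr=(-.25,0.))
b=min(o,key=lambda a:np.hypot(a[0]-.512,a[1]+.192))
move([(*b,.112)])
E
```

```text
cap [314. 219.] 1270 enc 0.5111 -0.193 r 12.9 mean [ 0.5105 -0.1922  0.1218]
now [ 0.5139 -0.1918  0.202 ] yaw 2.202 F [-0.3 -0.5  0.5] op 45.9mm t 57.0
dx 0.012 dy -0.051 dz 1.499
```

View pics/w26.png

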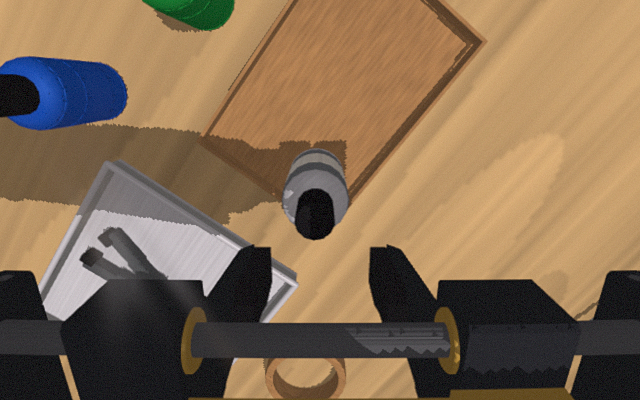

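>>> servo_tool --deltas '[{"dx": 0.01,"dy": -0.05,"dz": 0.7,"ax": 0,"ay": 0,"az": 0,"hand": 46},{"dx": 0.01,"dy": -0.05,"dz": 1.25,"ax": 0,"ay": 0,"az": 0,"hand": 46},{"dx": 0.01,"dy": -0.05,"dz": 1.49,"ax": 0,"ay": 0,"az": 0,"hand": 46},{"dx": 0.01,"dy": -0.05,"dz": 1.49,"ax": 0,"ay": 0,"az": 0,"hand": 46},{"dx": 0.01,"dy": -0.05,"dz": 1.49,"ax": 0,"ay": 0,"az": 0,"hand": 46},{"dx": 0.01,"dy": -0.05,"dz": 1.49,"ax": 0,"ay": 0,"az": 0,"hand": 15},{"dx": 0.01,"dy": -0.05,"dz": 1.49,"ax": 0,"ay": 0,"az": 0,"hand": 15},{"dx": 0.01,"dy": -0.05,"dz": 1.49,"ax": 0,"ay": 0,"az": 0,"hand": 15},{"dx": 0.01,"dy": -0.05,"dz": 1.49,"ax": 0,"ay": 0,"az": 0,"hand": 15}]' --newtons 20

```text
clock: 58.08
tool_pos: [0.511, -0.1945, 0.1119]
eef_rot: [0.454, 0.891, 0.0, 0.001]
contact_force: [0.5, 0.1, 3.0]
opening: 0.285
```

```bash
python3 - <<'E'
from h import *
move([(.519,.0922,.26,2.83)])
E
```

```text
now [ 0.511  -0.1945  0.1119] yaw 2.199 F [0.5 0.1 3. ] op 25.1mm t 58.1
dx 3.784 dy 2.920 dz -2.469 ax 0.006 ay 0.011 az -6.021
```

>>> servo_tool --deltas '[{"dx": 0,"dy": 0,"dz": -0.5,"ax": 0,"ay": 0,"az": 0,"hand": 15},{"dx": 0,"dy": 0,"dz": -1.3,"ax": 0,"ay": 0,"az": 0,"hand": 15},{"dx": 0,"dy": 0,"dz": -2.2,"ax": 0,"ay": 0,"az": 0,"hand": 15},{"dx": 0.5,"dy": 0.4,"dz": -2.47,"ax": 0,"ay": 0,"az": -1.0,"hand": 15},{"dx": 1.1,"dy": 0.85,"dz": -2.47,"ax": 0,"ay": 0,"az": -2.0,"hand": 15},{"dx": 1.8,"dy": 1.4,"dz": -2.47,"ax": 0,"ay": 0,"az": -3.2,"hand": 15},{"dx": 2.5,"dy": 1.95,"dz": -2.47,"ax": 0,"ay": 0,"az": -4.4,"hand": 15},{"dx": 3.2,"dy": 2.5,"dz": -2.47,"ax": 0,"ay": 0,"az": -5.6,"hand": 15},{"dx": 3.7,"dy": 2.9,"dz": -2.47,"ax": 0,"ay": 0,"az": -6.0,"hand": 15},{"dx": 3.77,"dy": 2.93,"dz": -2.47,"ax": 0,"ay": 0,"az": -6.0,"hand": 15}]'

```text
clock: 59.32
tool_pos: [0.519, 0.0951, 0.2596]
eef_rot: [0.154, 0.988, 0.001, -0.0]
contact_force: [-0.2, 0.4, -1.3]
opening: 0.289
```

>>> servo_tool --deltas '[{"dx": 0,"dy": 0,"dz": 0,"ax": 0,"ay": 0,"az": 0,"hand": 15},{"dx": 0,"dy": 0,"dz": 0,"ax": 0,"ay": 0,"az": 0,"hand": 15}]'

```text
clock: 59.58
tool_pos: [0.5196, 0.0899, 0.2591]
eef_rot: [0.158, 0.988, -0.001, -0.0]
contact_force: [1.4, -0.1, -0.3]
opening: 0.294
```

```bash
python3 - <<'E'
from h import *
snap('wrist','w27');snap('side','s27')
move([(.5201,.0918,.205,2.83)])
E
```

```text
now [0.5197 0.0902 0.2593] yaw 2.825 F [ 0.1  0.1 -1.6] op 25.0mm t 59.7
dx 0.002 dy 0.028 dz 0.906 ax -0.011 ay 0.000 az -0.045
```

View pics/w27.png

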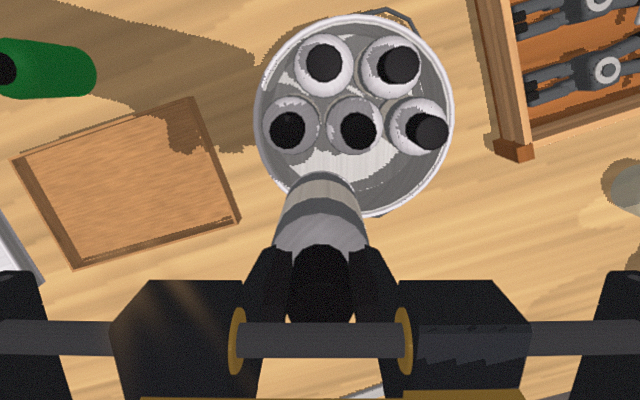

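View pics/s27.png

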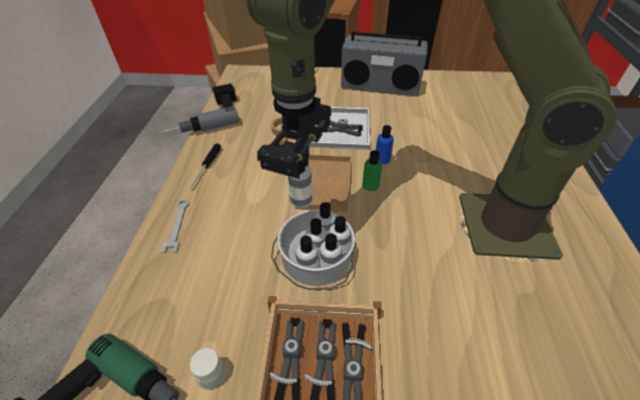

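>>> servo_tool --deltas '[{"dx": 0,"dy": 0.03,"dz": 0.5,"ax": 0,"ay": 0,"az": 0,"hand": 15},{"dx": 0,"dy": 0.03,"dz": 0.85,"ax": 0,"ay": 0,"az": 0,"hand": 15},{"dx": 0,"dy": 0.03,"dz": 0.9,"ax": 0,"ay": 0,"az": 0,"hand": 15},{"dx": 0,"dy": 0.03,"dz": 0.9,"ax": 0,"ay": 0,"az": 0,"hand": 15},{"dx": 0,"dy": 0.03,"dz": 0.9,"ax": 0,"ay": 0,"az": 0,"hand": 15}]'

```text
clock: 60.3
tool_pos: [0.5207, 0.0937, 0.2065]
eef_rot: [0.157, 0.988, 0.0, 0.001]
contact_force: [-0.8, 0.5, -1.0]
opening: 0.288
```

```bash
python3 - <<'E'
from h import *
move([(.5201,.0918,.116,2.83)])
E
```

```text
now [0.5207 0.0937 0.2065] yaw 2.827 F [-0.8  0.5 -1. ] op 25.3mm t 60.3
dx 0.002 dy -0.034 dz 1.508 ax 0.009 ay 0.013 az -0.026
```

>>> servo_tool --deltas '[{"dx": 0,"dy": -0.03,"dz": 0.4,"ax": 0,"ay": 0,"az": 0,"hand": 15},{"dx": 0,"dy": -0.03,"dz": 0.8,"ax": 0,"ay": 0,"az": 0,"hand": 15},{"dx": 0,"dy": -0.03,"dz": 1.15,"ax": 0,"ay": 0,"az": 0,"hand": 15},{"dx": 0,"dy": -0.03,"dz": 1.35,"ax": 0,"ay": 0,"az": 0,"hand": 15},{"dx": 0,"dy": -0.03,"dz": 1.45,"ax": 0,"ay": 0,"az": 0,"hand": 15},{"dx": 0,"dy": -0.03,"dz": 1.5,"ax": 0,"ay": 0,"az": 0,"hand": 15},{"dx": 0,"dy": -0.03,"dz": 1.53,"ax": 0,"ay": 0,"az": 0,"hand": 15},{"dx": 0,"dy": -0.03,"dz": 1.55,"ax": 0,"ay": 0,"az": 0,"hand": 15},{"dx": 0,"dy": -0.03,"dz": 1.55,"ax": 0,"ay": 0,"az": 0,"hand": 15}]'

```text
clock: 61.42
tool_pos: [0.5202, 0.0924, 0.1138]
eef_rot: [0.156, 0.988, 0.0, 0.001]
contact_force: [-0.2, 0.9, 7.2]
opening: 0.286
```

>>> servo_tool --deltas '[{"dx": 0,"dy": 0,"dz": -0.02,"ax": 0,"ay": 0,"az": 0,"hand": 15},{"dx": 0,"dy": 0,"dz": -0.03,"ax": 0,"ay": 0,"az": 0,"hand": 38},{"dx": 0,"dy": 0,"dz": -0.03,"ax": 0,"ay": 0,"az": 0,"hand": 38},{"dx": 0,"dy": 0,"dz": -0.03,"ax": 0,"ay": 0,"az": 0,"hand": 38},{"dx": 0,"dy": 0,"dz": -0.4,"ax": 0,"ay": 0,"az": 0,"hand": 38},{"dx": 0,"dy": 0,"dz": -1.0,"ax": 0,"ay": 0,"az": 0,"hand": 38},{"dx": 0,"dy": 0,"dz": -1.8,"ax": 0,"ay": 0,"az": 0,"hand": 42},{"dx": 0,"dy": 0,"dz": -2.8,"ax": 0,"ay": 0,"az": 0,"hand": 46},{"dx": 0,"dy": 0,"dz": -3.6,"ax": 0,"ay": 0,"az": 0,"hand": 46},{"dx": 0,"dy": 0,"dz": -3.6,"ax": 0,"ay": 0,"az": 0,"hand": 46}]'

```text
clock: 62.68
tool_pos: [0.521, 0.0932, 0.3321]
eef_rot: [0.156, 0.988, 0.002, 0.003]
contact_force: [-1.0, -0.0, -1.2]
opening: 0.522
```

```bash
python3 - <<'E'
from h import *
snap('wrist','w28');caps('w28',yr=(.03,.25));pail('w28')
move([(.45,0,.40)])
E
```

```text
cap [318.  66.] 629 enc 0.4297 0.1222 r 12.5 mean [0.4298 0.1225 0.1241]
cap [377.  67.] 664 enc 0.4476 0.1724 r 12.5 mean [0.4473 0.1723 0.1241]
cap [288. 119.] 594 enc 0.4662 0.0823 r 12.8 mean [0.4658 0.0822 0.1238]
cap [345. 120.] 591 enc 0.4827 0.1318 r 12.7 mean [0.4826 0.1318 0.1239]
cap [401. 120.] 598 enc 0.5 0.1825 r 12.8 mean [0.4995 0.1821 0.124 ]
cap [318. 168.] 530 enc 0.519 0.0931 r 12.5 mean [0.5186 0.0935 0.1239]
pail [0.4835 0.1331 0.0846] 3551 z 0.0696
now [0.5201 0.0921 0.3298] yaw 2.827 F [ 0.1  0.6 -0.4] op 45.9mm t 62.7
dx 0.633 dy -1.819 dz -1.174
```

View pics/w28.png

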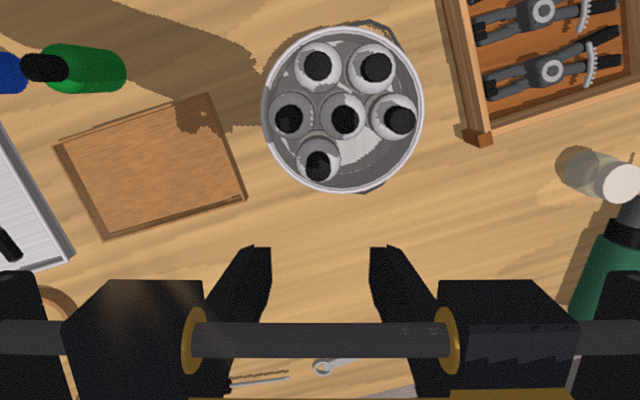

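>>> servo_tool --deltas '[{"dx": 0.3,"dy": -0.9,"dz": -0.6,"ax": 0,"ay": 0,"az": 0,"hand": 46},{"dx": 0.6,"dy": -1.8,"dz": -1.2,"ax": 0,"ay": 0,"az": 0,"hand": 46},{"dx": 0.6,"dy": -1.8,"dz": -1.5,"ax": 0,"ay": 0,"az": 0,"hand": 46},{"dx": 0.6,"dy": -1.8,"dz": -1.5,"ax": 0,"ay": 0,"az": 0,"hand": 46},{"dx": 0.6,"dy": -1.8,"dz": -1.5,"ax": 0,"ay": 0,"az": 0,"hand": 46}]'

```text
clock: 63.35
tool_pos: [0.4517, 0.0001, 0.4171]
eef_rot: [0.156, 0.988, -0.0, -0.001]
contact_force: [-0.1, -0.4, -0.4]
opening: 0.523
```

```bash
python3 - <<'E'
from h import *
snap('wrist','w29');snap('side','s29');snap('scene','c29')
a=cv2.imread('pics/s29.png');b=cv2.imread('pics/c29.png')
cv2.imwrite('pics/s29c.png',cv2.resize(a[90:400,180:420],(600,600*310//240*1))[:600] if 0 else cv2.resize(a[100:400,180:420],(480,600),interpolation=cv2.INTER_CUBIC))
cv2.imwrite('pics/c29c.png',cv2.resize(b[140:290,150:510],(800,333),interpolation=cv2.INTER_CUBIC))
E
```

```text
(no output)
```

View pics/w29.png

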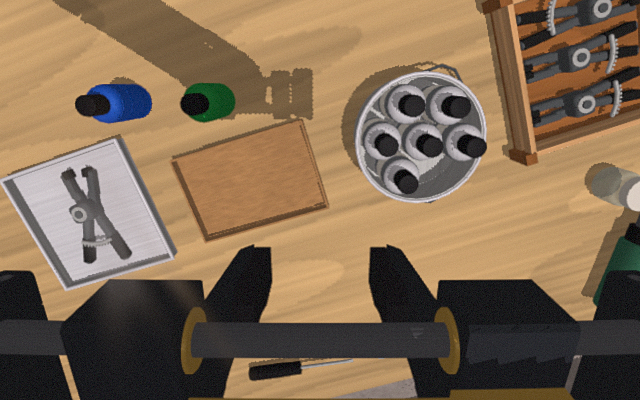

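View pics/s29c.png

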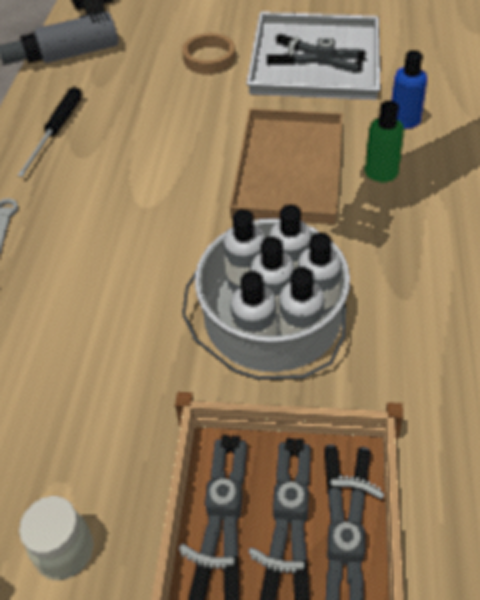

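View pics/c29c.png

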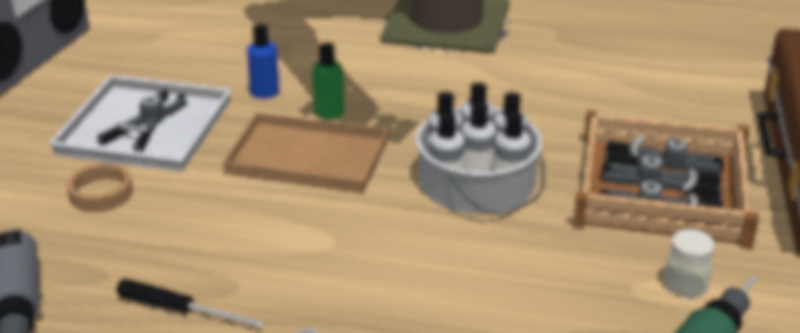

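```bash
python3 - <<'E'
from h import *
print(r.finish_job())
E
```

```text
the job is handed in; nothing more can be done
None
```

The job is done and handed in at about 63 s, with no failed or disagreeing check.

- **Clamps:** Four were on the bench. The three that were ratcheted shut lie flat side by side in the crate, and the open one lies flat in the tray. I gripped each only by its pivot block.
- **Cans:** The four cans from the cardboard flat stand upright in the pail, about 54 mm from its centre and 53–54 mm centre to centre. They continue the ring from the can already against the wall, round the middle can. One ring place stays empty because there was no fifth can.
- **Last checks:** The final wrist, side and overhead pictures show the clamps in a single layer, clear of each other. All cap tops measured about 124 mm, so no can is tilted. The two cans that were already in the pail measured within about 1 mm of where they started. In those pictures the jar, the tape and the blue and green cans look unmoved. The highest force I saw at the end of a move was about 20 N.
- **Knock:** I did not see any clamp knocked aside during the run.

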